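# Unload the cocktail smoking cabinet

## Robot

A 6-joint arm with a two-finger parallel gripper is mounted at the origin on the work surface. World frame = base frame: x ahead of the robot, y to its left, z up, the work surface at z = 0. Lengths are in m, angles in rad, forces in N, time in s.
With the tool pointing down it reaches from about 0.3 to 0.875 m from the base axis. Payload 6.4 kg.
Tool frame: the origin (TCP) lies on the centre line of the jaws, within the pads' length; the fingertips stand ctrl.tip_extent ahead of it and the grasp point (between the pads) lies 8 mm behind it (ctrl.tip_extent is the distance from the TCP to the fingertips, in m); z points along the fingers, y is the line along which they close (so a half turn about z gives the same grasp; the last joint's range is limited). The gripper opens to 85 mm and grips with 20 to 120 N. Pads are 22 mm wide; open, the fingers measure 114 mm over their backs; the gripper's body (76 mm by 85 mm) begins 54 mm behind the grasp point. The pads swing forward as they close: fully open they stand 13 mm farther back than shut.
Start: joints at [-1.413, 0.181, 1.607, -0, 1.354, -0.206], TCP at [0.205, -0.537, 0.209] pointing down, gripper open.
Joint ranges: [-2.99, 2.99], [-0.89, 2.07], [0.3, 2.58], [-1.14, 4.28], [0, 2.63], [-3.12, 3.12]. Speed limits (rad/s): [2.57, 2.57, 3.01, 3.14, 3.14, 3.14].

## Interface

Orientations are given as a unit quaternion [w, x, y, z].
In Python, from bench import ctrl gives the robot as it stands.
- The arm moves only by the shell command python3 -m handwheel 'ROWS'. ROWS is JSON, a list of rows, each a list of 7 numbers: the turn, a rotation vector about the tool's x, y, z as a fraction of full scale, then the shift along the tool's x, y, z as a fraction of full scale, then the opening, from 0 (shut) to 1 (fully open). In form: [[rx, ry, rz, x, y, z, jaw], ...]. A call has exactly 8 rows; each row shifts and turns the commanded pose from where the row before left it, along the tool's axes as they then stand; what a row does not reach is not made up. Full scale, the value 1, is 300 mm for a shift and pi rad for a turn. A row lasts 1/10 s, in which the tool goes at most 50 mm and 8.59 degrees, less where a joint would pass 70% of its speed; a pose out of reach is approached as far as the arm can. A call with a number of a shift or a turn outside -1 to 1 is refused whole. A call with a gripper value outside its range is refused whole. The fingers move at their own pace and stop on an object; the grip force is fixed at half the most. Time passes only in rows, so rows that do not move let the fingers close, or fill a call up. It gives the time, the measured TCP pose, the force, the opening and the grip force at its end, in the units of the state.
- ctrl.get_obs(): the state, without advancing time (a new reading comes with each control period).
- ctrl.camera(name): name is "scene" or "side" or "wrist"; returns the picture (480x640x3 uint8, blue, green, red); there is no depth.
- ctrl.camera_model(name): a dict with "camera_matrix" (3x3 intrinsics, pixels), "cam_to_world" (4x4, takes a point from camera to world coordinates). Camera axes: x right, y up, looking along -z (the intrinsics and any distortion apply to the point x, -y, -z); pixel columns grow to the right and rows downward; lengths in m; the calibration is good to about 2 mm. A picture is of the moment at which its call begins: read the wrist's pose just before it. camera_model takes no time and is no camera call; for the wrist camera it gives the pose at the moment of the call.
- ctrl.hand_in(): hands the job in; it is judged then, once.
The state is a dict: "time_s": time; "q": joint angles; "dq": joint speeds; "joint_efforts": joint torques, N m; "eef_pos": TCP position; "eef_rot": TCP orientation; "wrist_force": force on the tool from outside, world axes, zero at the start; "torque": the same for the moment, N m; "opening": opening from 0.0 (shut) to 1.0 (fully open); "grasp_force": force on a finger pad.
Only numpy, scipy, OpenCV 4.12 (cv2) and the standard library are available. Lean on these libraries where they do the work, as an engineer would, in place of code of your own. Each camera call takes 0.05 s, during which the arm holds its last target. There are 200 camera calls.

## Task

Serve the smoked tumblers from the smoking cabinet: first, with every hatch still shut, turn the vent dial until its pointer is at the long brass exhaust mark. Then for each tumbler inside, take the lid off the hatch above it and park it in the black dish (never on the cart top or the tray), lift the tumbler out through the hatch and stand it upright on the brass tray without dropping it, and put the lid back fully home on its own hatch so that the rest of the smoke goes out through the vent. Leave the vent at exhaust, and leave the two decanters where they are.

Things in the scene. Friction and masses are not known exactly. Their poses are not given: they have to be found in the camera images.
- cabinet: Cocktail smoking cabinet, fixed: 310 x 310 mm, 182 mm tall, walnut base and top, clear walls, a dark filter box standing 45 mm out of its back. Origin: centre of its underside; x to its back, y to its left, z up. In its 12 mm top, on a square grid of 150 mm pitch: round hatches 1 front left, 2 back left, 3 back right; vent dial front right.
- vent (a joint): Turn of the vent dial (rad) about the vertical, growing anticlockwise from above; -0.9 to 2.4, light friction (0.06 N m), stays where left. At 0 the pointer points to the cabinet's -x (front), at the small round stud (shut); at 1.57 to the cabinet's -y (right side), at the long brass bar inlaid in the top (exhaust). Starts within 0.6 of shut.
- vent_grip (a point): Middle of the dial's brass bar grip, on the dial's axis, 24 mm above the cabinet's top. Bar 66 mm long, 14 mm wide, from 6 to 36 mm above the cabinet's top, on a steel disc 72 mm across, 6 mm thick. The frame turns with the dial: x along the bar, the pointer (a thin brass nose past the disc's edge) at its -x end; z up.
- port1 (a point): Centre of hatch 1 (front left: cabinet x -75, y +75 mm), a round hole of 128 mm diameter, at the level of the cabinet's top surface; axes as the cabinet's. Under its middle stands a fixed brass pedestal 68 mm across, its top 132 mm below this point.
- port2 (a point): Centre of hatch 2 (back left: cabinet x +75, y +75 mm), a round hole of 128 mm diameter, at the level of the cabinet's top surface; axes as the cabinet's. Under its middle stands a fixed brass pedestal 68 mm across, its top 132 mm below this point.
- port3 (a point): Centre of hatch 3 (back right: cabinet x +75, y -75 mm), a round hole of 128 mm diameter, at the level of the cabinet's top surface; axes as the cabinet's. Under its middle stands a fixed brass pedestal 68 mm across, its top 132 mm below this point.
- lid1_knob (a point): Loose hatch lid, 0.3 kg: clear glass disc 144 mm across, 6 mm thick; plug 120 mm across, 8 mm deep under it; upright brass knob 26 mm across, 36 mm tall on it. Point: middle of the knob, 18 mm below its top, 18 mm above the disc's top, 32 mm above the plug's underside; z up. Starts fully home on hatch 1, the point 24 mm above the cabinet's top.
- lid2_knob (a point): Loose hatch lid, 0.3 kg: clear glass disc 144 mm across, 6 mm thick; plug 120 mm across, 8 mm deep under it; upright brass knob 26 mm across, 36 mm tall on it. Point: middle of the knob, 18 mm below its top, 18 mm above the disc's top, 32 mm above the plug's underside; z up. Starts fully home on hatch 2, the point 24 mm above the cabinet's top.
- lid3_knob (a point): Loose hatch lid, 0.3 kg: clear glass disc 144 mm across, 6 mm thick; plug 120 mm across, 8 mm deep under it; upright brass knob 26 mm across, 36 mm tall on it. Point: middle of the knob, 18 mm below its top, 18 mm above the disc's top, 32 mm above the plug's underside; z up. Starts fully home on hatch 3, the point 24 mm above the cabinet's top.
- tumbler1_mid (a point): Smoky amber-glass tumbler, straight, 56 mm across, 120 mm tall, wall 3 mm, open top, 0.22 kg. Point: its centre, 60 mm above its base; z up. Starts upright on the pedestal under hatch 1, its rim 12 mm below the cabinet's top, so it is gripped across the outside just under the rim; absent in some runs.
- tumbler2_mid (a point): Smoky amber-glass tumbler, straight, 56 mm across, 120 mm tall, wall 3 mm, open top, 0.22 kg. Point: its centre, 60 mm above its base; z up. Starts upright on the pedestal under hatch 2, its rim 12 mm below the cabinet's top, so it is gripped across the outside just under the rim; absent in some runs.
- tumbler3_mid (a point): Smoky amber-glass tumbler, straight, 56 mm across, 120 mm tall, wall 3 mm, open top, 0.22 kg. Point: its centre, 60 mm above its base; z up. Starts upright on the pedestal under hatch 3, its rim 12 mm below the cabinet's top, so it is gripped across the outside just under the rim; absent in some runs.
- dish_floor (a point): Black ceramic ashtray-shaped round dish, loose, 0.7 kg, for parking one lid: 180 mm across, 18 mm tall, flat floor about 134 mm across, sloping sides. Point: centre of its inner floor, 6 mm above the cart top. A parked lid stands in it on its plug, the knob's middle 32 mm above this point. Starts left or right of the cabinet.
- tray_floor (a point): Brass serving tray, loose, 1 kg: 280 mm (x) by 160 mm (y), rim 16 mm tall, 5 mm thick. Point: centre of its inner floor, 5 mm above the cart top; x along its length, z up. A tumbler standing on it has its centre 60 mm above this point. Starts left or right of the cabinet, opposite the dish.
- decanter_a: Bystander: straight glass decanter with its stopper in, 100 mm across, 230 mm tall. Origin: centre of its underside.
- decanter_b: Bystander: broad glass decanter with its stopper in, 132 mm across, 222 mm tall. Origin: centre of its underside.
Not all that is in view belongs to the job. Leave any purple look-alike of the part that bears lid1_knob alone.

How it is judged:
By the outcome, as a careful person would: the job done as asked, in the order asked, and still so for the second after the job is handed in, with the robot touching nothing.
Of tumbler1, tumbler2, tumbler3 only 2 to 3 are there at a start; the rules pass over those that are not, and their reading is None.
At some moment in a run one of tray, dish may be knocked a few centimetres aside while the robot is not near it.
It also fails if it takes over 210 s, if anything falls off the work surface, if the arm or the gripper's body presses on something with over 40 N, if the wrist force passes 120 N, or if a joint passes its speed limit or range.

## Working session

There is one attempt and no reset: what is moved stays moved. The work goes in short steps, Python scripts to look and compute and a shell command to move; the robot and the scene stay as the last step left them, time stands still between calls to the robot, and variables do not carry over. Pictures are saved under pics/ and viewed, at most 16 in all, crops included, and the job is handed in when it is done.

```bash
ls; mkdir -p pics
python3 - <<'E'
from bench import ctrl
import cv2,numpy as np
print(ctrl.get_obs(), ctrl.tip_extent)
for n in ["scene","side"]:
    cv2.imwrite(f"pics/{n}0.png",ctrl.camera(n)); m=ctrl.camera_model(n); print(n,{k:np.round(v,4).tolist() if not isinstance(v,str) else v for k,v in m.items()})
E
```

```text
pics
{'time_s': 0.0, 'q': array([-1.41334354e+00,  1.81577587e-01,  1.60798058e+00,  1.56886252e-05,
        1.35379195e+00, -2.06315986e-01]), 'dq': array([-1.95220063e-03,  8.49310568e-04,  2.65335375e-04, -7.79379684e-05,
       -2.88507748e-04,  1.46364770e-03]), 'joint_efforts': array([ 8.02919913e-04, -4.44869363e+01, -3.51333261e+01, -2.64135788e-04,
        8.89063842e-03,  1.30553624e-05]), 'eef_pos': array([ 0.20450469, -0.53678633,  0.20777689]), 'eef_rot': array([-8.78279608e-04,  9.83504512e-01,  1.80881460e-01,  2.91231831e-05]), 'wrist_force': array([0.00996565, 0.33361438, 0.40523216]), 'torque': array([ 0.04905432,  0.00825971, -0.03050887]), 'grasp_force': 0.0, 'opening': 1.0038136491089968} 0.011
scene {'camera_matrix': [[482.6124, 0.0, 313.271], [0.0, 482.6124, 239.1902], [0.0, 0.0, 1.0]], 'cam_to_world': [[-0.0381, -0.7331, 0.679, 1.1465], [0.9991, -0.0402, 0.0127, 0.0255], [0.0179, 0.6789, 0.734, 0.9004], [0.0, 0.0, 0.0, 1.0]]}
side {'camera_matrix': [[484.0349, 0.0, 314.3999], [0.0, 484.0349, 239.8738], [0.0, 0.0, 1.0]], 'cam_to_world': [[-0.7316, 0.4044, -0.5489, -0.0571], [-0.6818, -0.4362, 0.5873, 0.5857], [-0.002, 0.8039, 0.5948, 0.7153], [0.0, 0.0, 0.0, 1.0]]}
```

View pics/scene0.png

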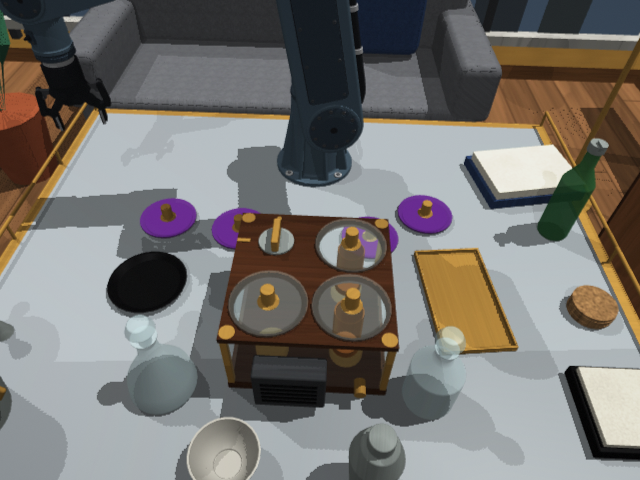

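View pics/side0.png

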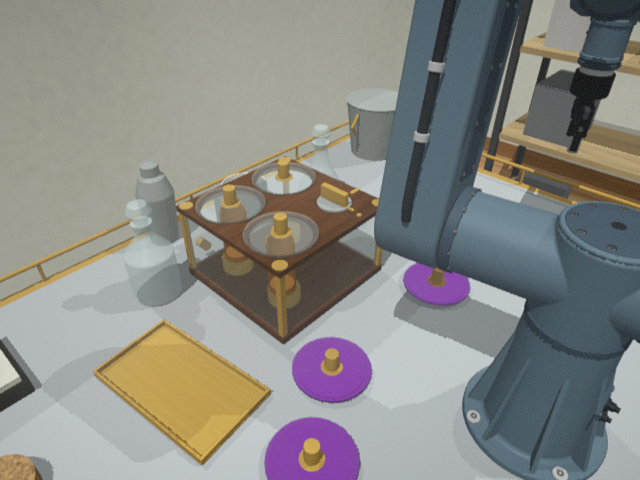

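Scene view, taken from the back of the cabinet: knobs of lid1 (351,229), lid2 (353,292) and lid3 (267,288). The vent dial is at (276,238), the dish at (148,282) and the tray at (465,300). The decanters are at (162,375) and (435,380). Amber tumblers show under hatches 1 and 2 and none under 3. The purple discs at (168,215), (238,228), (375,235) and (425,212) are look-alikes; the clear-glass lids on the cabinet are the real ones. I'll confirm in one enlarged crop.

Run:
```python
import cv2
a=cv2.imread("pics/scene0.png")[205:405,210:410]; cv2.imwrite("pics/c1.png",cv2.resize(a,(600,600),interpolation=cv2.INTER_CUBIC))
a=cv2.imread("pics/side0.png")[150:350,170:390]; cv2.imwrite("pics/c2.png",cv2.resize(a,(660,600),interpolation=cv2.INTER_CUBIC))
```

```text
(no output)
```

View pics/c1.png

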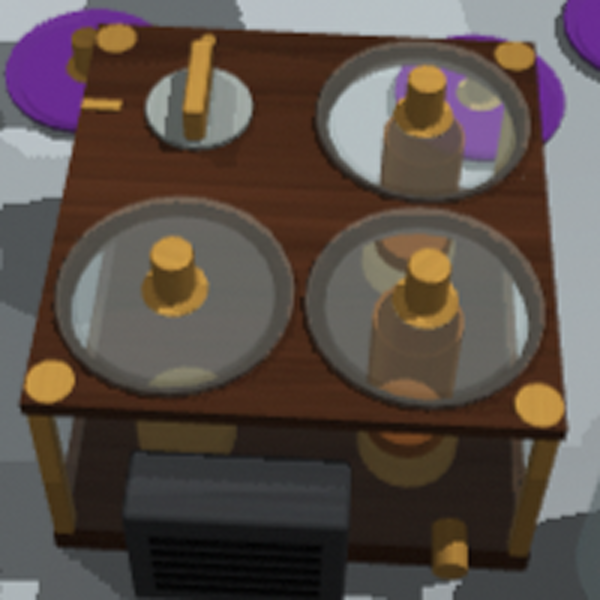

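View pics/c2.png

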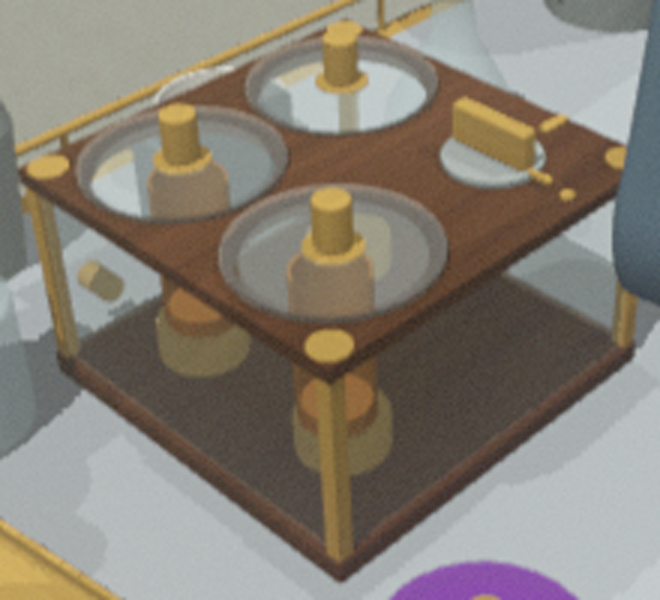

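```bash
cat > h.py <<'E'
import numpy as np,cv2
from scipy.optimize import least_squares
from scipy.spatial.transform import Rotation as R
from bench import ctrl
def proj(m,P):
    T=np.linalg.inv(m["cam_to_world"]);p=np.asarray(P)@T[:3,:3].T+T[:3,3]
    p=p*[1,-1,-1]; q=p@np.asarray(m["camera_matrix"]).T; return q[:,:2]/q[:,2:]
def ray(m,uv,z):
    T=np.asarray(m["cam_to_world"]); d=np.linalg.inv(m["camera_matrix"])@[uv[0],uv[1],1]; d=T[:3,:3]@(d*[1,-1,-1])
    return T[:3,3]+d*(z-T[2,3])/d[2]
def fit(obs,x0):
    """obs: list (model, local pts, uv); solves x,y,yaw"""
    def f(x):
        r=[]
        for m,P,uv in obs:
            P=np.asarray(P,float);c,s=np.cos(x[2]),np.sin(x[2])
            W=np.c_[x[0]+c*P[:,0]-s*P[:,1],x[1]+s*P[:,0]+c*P[:,1],P[:,2]]
            r.append((proj(m,W)-uv).ravel())
        return np.concatenate(r)
    s=least_squares(f,x0); return s.x,s.fun
E
python3 - <<'E'
from h import *
S=ctrl.camera_model("scene");D=ctrl.camera_model("side")
K=[[-.075,.075,.224],[.075,.075,.224],[.075,-.075,.224]]
x,r=fit([(S,K,[[352.3,231.3],[353,293.7],[267.7,289.3]]),(D,K,[[280.7,218.3],[230,189],[284,161.3]])],[.6,0,0])
print("cab",x,r.round(1))
c,s=np.cos(x[2]),np.sin(x[2])
for n,l in [("p1",(-.075,.075)),("p2",(.075,.075)),("p3",(.075,-.075)),("vent",(-.075,-.075))]: print(n,np.round([x[0]+c*l[0]-s*l[1],x[1]+s*l[0]+c*l[1]],4))
a=ray(S,(210+194/3,205+112/3),.218);b=ray(S,(210+203/3,205+40/3),.218);print("bar",a,b,np.linalg.norm(a-b),(a+b)/2,np.arctan2(*(a-b)[1::-1]))
T=[[-.14,.08,.016],[.14,.08,.016],[.14,-.08,.016],[-.14,-.08,.016]]
t,r=fit([(S,T,[[478,249],[515,348],[447,353],[415,251]]),(D,T,[[202,458],[95,374],[166,322],[269,390]])],[.6,.3,0]);print("tray",t,r.round(1))
im=cv2.imread("pics/scene0.png");g=im.max(2)[240:325,95:200];m=(g<60).astype(np.uint8)
cs=max(cv2.findContours(m,0,1)[0],key=cv2.contourArea);e=cv2.fitEllipse(cs);print(e)
u=(e[0][0]+95,e[0][1]+240);print("dish",ray(S,u,.014))
for n,uv in [("decL",(162,385)),("decR",(435,390))]: print(n,ray(S,uv,.05))
E
```

```text
cab [ 0.56688668  0.01345215 -0.00823318] [ 0.2 -1.2  0.2 -1.4 -0.6 -1.1 -0.5 -2.5 -1.3 -1.7 -0.9  0.6]
p1 [0.4925 0.0891]
p2 [0.6425 0.0878]
p3 [ 0.6413 -0.0622]
vent [ 0.4913 -0.0609]
bar [ 0.52739451 -0.05975424  0.218     ] [ 0.46221549 -0.05977016  0.218     ] 0.06517902240431132 [ 0.494805  -0.0597622  0.218    ] 0.000244171787620133
tray [0.4806205  0.35514201 0.11477427] [-0.3 -2.   3.9 -1.2 -3.1 -1.7 -0.7 -1.1 -0.4  2.5 -2.5 -3.1 -2.1 -3.6
  1.9 -1.7]
((51.61674880981445, 41.89472198486328), (57.85329818725586, 80.51361846923828), 69.95304870605469)
dish [ 0.48079876 -0.36686302  0.014     ]
decL [ 0.74540464 -0.25697772  0.05      ]
decR [0.73146214 0.25290609 0.05      ]
```

Confirmed: the three clear-glass lids on the cabinet are the job's. Tumblers 1 and 2 are present; pedestal 3 is empty. The pointer is near shut. Next I raise the arm, square the tool (x to world x) and go over the dial.

```bash
python3 -m handwheel '[[0,0,0.0386,0,0,-0.08,1],[0,0,0.0386,0,0,-0.08,1],[0,0,0.0386,0,0,-0.08,1],[0,0,0,0,0,-0.08,1],[0,0,0,0,0,-0.08,1],[0,0,0,0,0,-0.08,1],[0,0,0,0,0,-0.08,1],[0,0,0,0,0,-0.08,1]]'
python3 -m handwheel '[[0,0,0,0.06,-0.1,0,1],[0,0,0,0.06,-0.1,0,1],[0,0,0,0.06,-0.1,0,1],[0,0,0,0.06,-0.1,0,1],[0,0,0,0.06,-0.1,0,1],[0,0,0,0.06,-0.1,0,1],[0,0,0,0.06,-0.1,0,1],[0,0,0,0.06,-0.1,0,1]]'
python3 -m handwheel '[[0,0,0,0.06,-0.1,0,1],[0,0,0,0.06,-0.1,0,1],[0,0,0,0.06,-0.1,0,1],[0,0,0,0.06,-0.1,0,1],[0,0,0,0.06,-0.1,0,1],[0,0,0,0.06,-0.1,0,1],[0,0,0,0.06,-0.1,0,1],[0,0,0,0.06,-0.1,0,1]]'
python3 - <<'E'
from h import *
np.set_printoptions(precision=4,suppress=True)
m=ctrl.camera_model("wrist");cv2.imwrite("pics/w1.png",ctrl.camera("wrist"));np.savez("w1.npz",**m)
o=ctrl.get_obs();print(o["eef_pos"],o["eef_rot"],o["q"]);print(m["cam_to_world"],m["camera_matrix"])
E
```

```text
time_s: 0.9
eef_pos: [0.2046, -0.5371, 0.4012]
eef_rot: [-0.0, 1.0, -0.0, -0.0]
wrist_force: [0.3, 0.0, -0.2]
opening: 1.002
grasp_force: 0.0
time_s: 1.7
eef_pos: [0.349, -0.2959, 0.4003]
eef_rot: [-0.0, 1.0, -0.0, -0.0]
wrist_force: [-0.4, -0.5, 0.7]
opening: 1.002
grasp_force: 0.0
time_s: 2.5
eef_pos: [0.493, -0.0559, 0.4003]
eef_rot: [-0.0, 1.0, 0.0, -0.0]
wrist_force: [0.3, -0.4, 0.3]
opening: 0.998
grasp_force: 0.0
[ 0.4946 -0.052   0.4001] [-0.0017  1.      0.0016  0.0003] [-0.3462 -0.0877  1.5097  0.0034  1.7201  1.2219]
[[-0.0008  0.9534  0.3018  0.571 ]
 [-1.     -0.0005 -0.0008 -0.0555]
 [-0.0006 -0.3018  0.9534  0.5659]
 [ 0.      0.      0.      1.    ]] [[398.5753   0.     326.3876]
 [  0.     398.5753 236.2485]
 [  0.       0.       1.    ]]
```

View pics/w1.png

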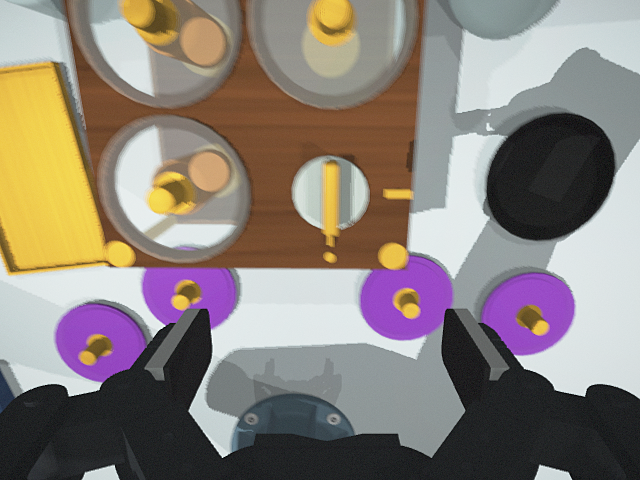

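Wrist view: dial disc centre (331,193), nose (332,241) just short of the stud (330,257), exhaust bar (398,194). The lid1 knob top is at about (162,200) and the lid3 knob top at about (333,13). The dish is at (550,176). I'm measuring all of these.

Run:
```python
from h import *
np.set_printoptions(precision=4,suppress=True)
m=np.load("w1.npz");im=cv2.imread("pics/w1.png")
for n,uv,z in [("disc",(331,193),.188),("nose",(332,243),.187),("stud",(330,257),.183),("exh",(398,194),.182),("knob1",(161,200),.224),("knob3",(333,13),.224),("lid1disc",(176,188),.188),("lid3disc",(333,31),.188)]: print(n,ray(m,uv,z))
hsv=cv2.cvtColor(im,cv2.COLOR_BGR2HSV);
b=((im.max(2)<45)).astype(np.uint8);b[:, :470]=0;b[260:]=0
c=max(cv2.findContours(b,0,1)[0],key=cv2.contourArea);e=cv2.fitEllipse(cv2.convexHull(c));print(e,"dish",ray(m,e[0],.014))
# disc steel vs brass bar angle
y=((hsv[...,0]>15)&(hsv[...,0]<32)&(hsv[...,1]>130)&(hsv[...,2]>120)).astype(np.uint8)
s=y.copy();s[:155]=0;s[250:]=0;s[:,:300]=0;s[:,360:]=0
p=np.argwhere(s)[:,::-1];print("bar",p.min(0),p.max(0),p.mean(0))
for uv in (p.min(0),p.max(0)):pass
```

```text
disc [ 0.495  -0.0596  0.188 ]
nose [ 0.4439 -0.0608  0.187 ]
stud [ 0.4275 -0.0588  0.183 ]
exh [ 0.4927 -0.1252  0.182 ]
knob1 [0.4961 0.0895 0.224 ]
knob3 [ 0.6417 -0.0604  0.224 ]
lid1disc [0.4999 0.0889 0.188 ]
lid3disc [ 0.6354 -0.0609  0.188 ]
((550.1409301757812, 176.10568237304688), (113.97595977783203, 138.4339599609375), 46.26738357543945) dish [ 0.4835 -0.3651  0.014 ]
bar [321 162] [339 246] [330.863  203.9619]
```

```bash
python3 -m handwheel '[[0,0,0,0,0.013,0.07,1],[0,0,0,0,0.013,0.09,1],[0,0,0,0,0,0.1,1],[0,0,0,0,0,0.1,1],[0,0,0,0,0,0.1,0.6],[0,0,0,0,0,0.09,0.6],[0,0,0,0,0,0.06,0.5],[0,0,0,0,0,0.02,0.5]]'
python3 -m handwheel '[[0,0,0,0,0,0,0.5],[0,0,0,0,0,0,0.5],[0,0,0,0,0,0,0],[0,0,0,0,0,0,0],[0,0,0,0,0,0,0],[0,0,0,0,0,0,0],[0,0,0,0,0,0,0],[0,0,0,0,0,0,0]]'
```

```text
time_s: 3.35
eef_pos: [0.4909, -0.0646, 0.209]
eef_rot: [-0.001, 1.0, 0.0, -0.002]
wrist_force: [-0.6, 0.1, 0.4]
opening: 0.5
grasp_force: 0.0
time_s: 4.15
eef_pos: [0.4926, -0.0652, 0.2117]
eef_rot: [0.0, 1.0, 0.0, 0.0]
wrist_force: [0.5, -0.6, 0.1]
opening: 0.003
grasp_force: 0.0
```

Run:
```python
from h import *
a=ctrl.camera("wrist"); b=ctrl.camera("side")[130:250,270:430]
cv2.imwrite("pics/w2.png",np.hstack([cv2.resize(a[100:420,170:490],(400,400)),cv2.resize(b,(400,300))[:, :].copy() if 0 else cv2.copyMakeBorder(cv2.resize(b,(400,300)),0,100,0,0,0)]))
o=ctrl.get_obs();print(o["eef_pos"],o["opening"],o["grasp_force"])
```

```text
[ 0.49261081 -0.06517494  0.21167703] 0.0026477441578093798 0.0
```

View pics/w2.png

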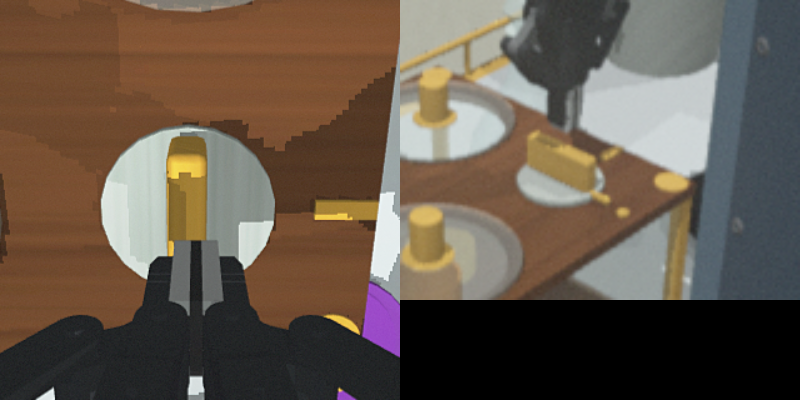

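Run:
```python
from h import *
D=ctrl.camera_model("side");print(ctrl.tip_extent, ctrl.get_obs()["q"])
for P in [(.4926,-.0652,.2007),(.494,-.0597,.218),(.461,-.0597,.218),(.527,-.0597,.218)]: print(P,proj(D,[P]))
for z in (.2,.218,.23): print(ray(D,(338,182),z))
```

```text
0.011 [-3.70890258e-01  9.44781198e-04  1.79545199e+00  3.30981473e-06
  1.34523339e+00  1.19988989e+00]
(0.4926, -0.0652, 0.2007) [[335.2463382  194.61358486]]
(0.494, -0.0597, 0.218) [[333.13719731 188.04339015]]
(0.461, -0.0597, 0.218) [[345.67342606 193.79857468]]
(0.527, -0.0597, 0.218) [[321.05720327 182.49765576]]
[ 0.52303813 -0.10919341  0.2       ]
[ 0.502773   -0.08491899  0.218     ]
[ 0.48926291 -0.06873604  0.23      ]
```

Run:
```python
from h import *
m=ctrl.camera_model("wrist");o=ctrl.get_obs();p=o["eef_pos"]
for d in (.011,0,-.01,-.02,-.03): print(d,proj(m,[p-[0,0,d]]),proj(m,[p-[-.011,0,d]]))
a=ctrl.camera("side")[140:230,290:390];cv2.imwrite("pics/s3.png",cv2.resize(a,(600,540),interpolation=cv2.INTER_CUBIC))
```

```text
0.011 [[327.64820158 280.00391915]] [[327.65048338 258.59538087]]
0 [[327.70852714 289.82102505]] [[327.71206669 267.33386149]]
-0.01 [[327.76976086 299.78592246]] [[327.77470548 276.22211337]]
-0.02 [[327.83819158 310.92202526]] [[327.84485995 286.1768155 ]]
-0.03 [[327.91516733 323.44870846]] [[327.92396906 297.40215324]]
```

View pics/s3.png

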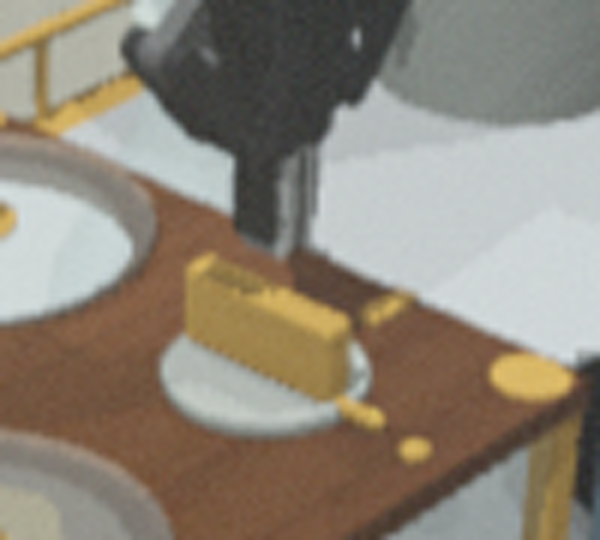

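The picture shows the shut fingertips above the bar at about (335,181) in the side image. Both cameras put the tips at about eef_z + 22 mm, not eef_z − 11 mm, so the real tip lies about 33 mm higher than stated. I'll use that offset, with the force reading as a check. I open, go lower, shift +5 mm in y and close.

```bash
python3 -m handwheel '[[0,0,0,0,-0.017,0,0.5],[0,0,0,0,0,0,0.5],[0,0,0,0,0,0,0.5],[0,0,0,0,0,0.03,0.5],[0,0,0,0,0,0.03,0.5],[0,0,0,0,0,0.03,0.5],[0,0,0,0,0,0.03,0.5],[0,0,0,0,0,0,0.5]]'
python3 -m handwheel '[[0,0,0,0,0,0,0],[0,0,0,0,0,0,0],[0,0,0,0,0,0,0],[0,0,0,0,0,0,0],[0,0,0,0,0,0,0],[0,0,0,0,0,0,0],[0,0,0,0,0,0,0],[0,0,0,0,0,0,0]]'
```

```text
time_s: 5.1
eef_pos: [0.4914, -0.0597, 0.1736]
eef_rot: [-0.001, 1.0, -0.0, -0.002]
wrist_force: [0.4, 0.5, -0.0]
opening: 0.503
grasp_force: 0.0
time_s: 5.9
eef_pos: [0.493, -0.0617, 0.1763]
eef_rot: [0.001, 1.0, -0.0, 0.0]
wrist_force: [0.0, -6.5, -1.3]
opening: 0.148
grasp_force: 60.2
```

```bash
python3 -m handwheel '[[0,0,-0.0451,0,0,0,0],[0,0,-0.0451,0,0,0,0],[0,0,-0.0451,0,0,0,0],[0,0,-0.0451,0,0,0,0],[0,0,-0.0451,0,0,0,0],[0,0,-0.0451,0,0,0,0],[0,0,-0.0451,0,0,0,0],[0,0,-0.0451,0,0,0,0]]'
python3 -m handwheel '[[0,0,-0.0451,0,0,0,0],[0,0,-0.0451,0,0,0,0],[0,0,-0.0451,0,0,0,0],[0,0,0,0,0,0,0],[0,0,0,0,0,0,0],[0,0,0,0,0,0,0],[0,0,0,0,0,0,0.5],[0,0,0,0,0,0,0.5]]'
python3 -m handwheel '[[0,0,0,0,0,0,0.5],[0,0,0,0,0,0,0.5],[0,0,0,0,0,-0.1,0.5],[0,0,0,0,0,-0.1,0.5],[0,0,0,0,0,-0.1,0.5],[0,0,0,0,0,-0.1,0.5],[0,0,0,0,0,0,1],[0,0,0,0,0,0,1]]'
python3 - <<'E'
from h import *
cv2.imwrite("pics/w3.png",ctrl.camera("wrist")); m=ctrl.camera_model("wrist");np.savez("w3.npz",**m);print(ctrl.get_obs()["eef_pos"])
E
```

```text
time_s: 6.7
eef_pos: [0.4923, -0.0609, 0.1763]
eef_rot: [0.0, 0.842, 0.539, -0.001]
wrist_force: [-3.4, -3.0, 2.1]
opening: 0.148
grasp_force: 60.6
time_s: 7.5
eef_pos: [0.4931, -0.0601, 0.1762]
eef_rot: [0.0, 0.711, 0.703, 0.0]
wrist_force: [0.2, -0.0, 1.3]
opening: 0.481
grasp_force: 0.0
time_s: 8.3
eef_pos: [0.493, -0.0601, 0.2961]
eef_rot: [0.001, 0.711, 0.703, 0.0]
wrist_force: [0.2, 0.0, -0.2]
opening: 0.823
grasp_force: 0.0
[ 0.49232316 -0.0598913   0.29497928]
```

View pics/w3.png

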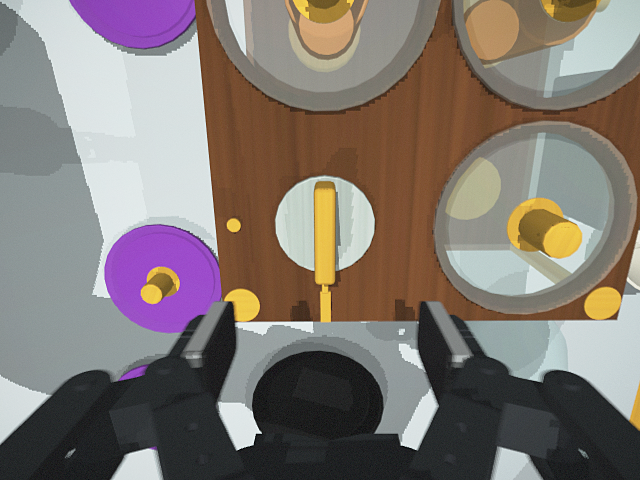

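Picture: disc centre (325,224), nose (326,290) and the exhaust bar's outer end (326,320) are in line, so the vent is at exhaust. Now lid 1.

```bash
python3 -m handwheel '[[0,0,0.0451,0,0,0,1],[0,0,0.0451,0,0,0,1],[0,0,0.0451,0,0,0,1],[0,0,0.0451,0,0,0,1],[0,0,0.0451,0,0,0,1],[0,0,0.0451,0,0,0,1],[0,0,0.0451,0,0,0,1],[0,0,0.0451,0,0,0,1]]'
python3 -m handwheel '[[0,0,0.0451,0,0,0,1],[0,0,0.0451,0,0,0,1],[0,0,0.0451,0,0,0,1],[0,0,0,0.008,-0.1,0,1],[0,0,0,0,-0.1,0,1],[0,0,0,0,-0.1,0,1],[0,0,0,0,-0.1,0,1],[0,0,0,0,-0.098,0,1]]'
python3 -m handwheel '[[0,0,0,0,0,0.06,1],[0,0,0,0,0,0.06,0.7],[0,0,0,0,0,0.06,0.6],[0,0,0,0,0,0.06,0.6],[0,0,0,0,0,0.06,0.6],[0,0,0,0,0,0.06,0.6],[0,0,0,0,0,0.04,0.6],[0,0,0,0,0,0,0.6]]'
python3 - <<'E'
from h import *
m=ctrl.camera_model("wrist");im=ctrl.camera("wrist");cv2.imwrite("pics/w4.png",im);np.savez("w4.npz",**m);o=ctrl.get_obs();print(o["eef_pos"],o["wrist_force"])
S=ctrl.camera("scene");cv2.imwrite("pics/s4.png",S)
cv2.imwrite("pics/v4.png",np.hstack([cv2.resize(im[140:460,160:480],(400,400)),cv2.resize(S[170:330,290:450],(400,400))]))
E
```

```text
time_s: 9.15
eef_pos: [0.4918, -0.0598, 0.2937]
eef_rot: [-0.001, 0.978, 0.208, -0.001]
wrist_force: [0.5, 0.1, 0.3]
opening: 0.997
grasp_force: 0.0
time_s: 9.95
eef_pos: [0.494, 0.0906, 0.2938]
eef_rot: [-0.0, 1.0, -0.0, -0.002]
wrist_force: [0.7, 0.4, -0.5]
opening: 0.998
grasp_force: 0.0
time_s: 10.75
eef_pos: [0.4929, 0.0894, 0.1728]
eef_rot: [-0.0, 1.0, -0.0, -0.003]
wrist_force: [0.1, 0.3, 0.1]
opening: 0.595
grasp_force: 0.0
[0.49395753 0.08940071 0.17432188] [ 0.69730039 -0.22999659  0.16379416]
```

View pics/v4.png

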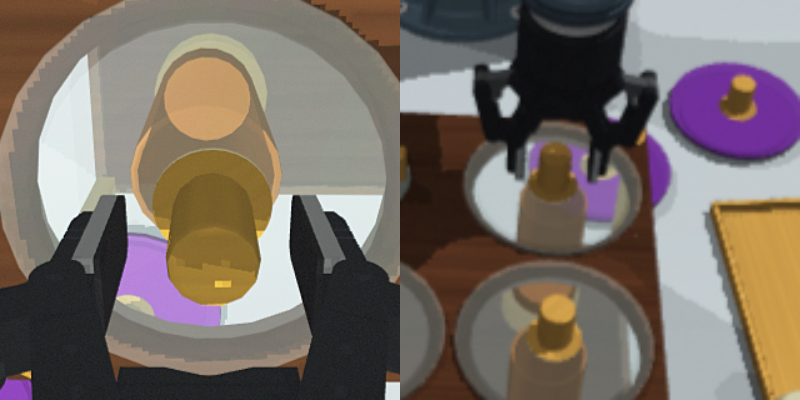

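Fingers straddle the knob well in both views: knob (213,250) between the pads in the wrist crop. Closing, lifting 100 mm, carrying towards the dish.

```bash
cat >> h.py <<'E'
def dish():
    out=[]
    S=ctrl.camera_model("scene");im=ctrl.camera("scene");m=(im.max(2)<60).astype(np.uint8)
    m[:225]=0;m[345:]=0;m[:,:70]=0;m[:,222:]=0
    c=max(cv2.findContours(m,0,1)[0],key=cv2.contourArea);e=cv2.fitEllipse(cv2.convexHull(c));return ray(S,e[0],.014)[:2].round(4),np.round(e[1],0)
E
python3 -m handwheel '[[0,0,0,0,0,0,0],[0,0,0,0,0,0,0],[0,0,0,0,0,0,0],[0,0,0,0,0,0,0],[0,0,0,0,0,0,0],[0,0,0,0,0,-0.03,0],[0,0,0,0,0,-0.05,0],[0,0,0,0,0,-0.06,0]]'
python3 -m handwheel '[[0,0,0,0,0,-0.08,0],[0,0,0,0,0,-0.08,0],[0,0,0,0,0,-0.035,0],[0,0,0,0,0.05,0,0],[0,0,0,0,0.09,0,0],[0,0,0,0,0.1,0,0],[0,0,0,0,0.1,0,0],[0,0,0,0,0.1,0,0]]'
python3 -m handwheel '[[0,0,0,0,0.1,0,0],[0,0,0,0,0.1,0,0],[0,0,0,0,0.1,0,0],[0,0,0,0,0.1,0,0],[0,0,0,0,0.1,0,0],[0,0,0,0,0.1,0,0],[0,0,0,0,0.06,0,0],[0,0,0,0,0,0,0]]'
python3 -c "
from h import *
print(dish(),ctrl.get_obs()['eef_pos'])"
```

```text
time_s: 11.65
eef_pos: [0.494, 0.0894, 0.2174]
eef_rot: [-0.0, 1.0, -0.0, -0.001]
wrist_force: [0.1, 0.7, -2.9]
opening: 0.286
grasp_force: 59.0
time_s: 12.45
eef_pos: [0.4944, -0.0435, 0.2754]
eef_rot: [-0.0, 1.0, 0.0, -0.001]
wrist_force: [-0.1, -0.3, -2.0]
opening: 0.284
grasp_force: 59.1
time_s: 13.25
eef_pos: [0.4945, -0.2425, 0.2753]
eef_rot: [-0.0, 1.0, -0.001, -0.001]
wrist_force: [0.4, 0.7, -2.0]
opening: 0.287
grasp_force: 59.2
(array([ 0.481 , -0.3671]), array([58., 81.])) [ 0.49459786 -0.24099352  0.27538459]
```

```bash
python3 -m handwheel '[[0,0,0,-0.01,0.09,0,0],[0,0,0,-0.01,0.09,0,0],[0,0,0,-0.01,0.09,0,0],[0,0,0,-0.012,0.09,0,0],[0,0,0,0,0.057,0,0],[0,0,0,0,0,0.07,0],[0,0,0,0,0,0.1,0],[0,0,0,0,0,0.1,0]]'
python3 -m handwheel '[[0,0,0,0,0,0.1,0],[0,0,0,0,0,0.1,0],[0,0,0,0,0,0.1,0],[0,0,0,0,0,0.1,0],[0,0,0,0,0,0.08,0],[0,0,0,0,0,0.05,0],[0,0,0,0,0,0.03,0],[0,0,0,0,0,0,0]]'
python3 -m handwheel '[[0,0,0,0,0,0,0],[0,0,0,0,0,0.02,0],[0,0,0,0,0,0.01,0],[0,0,0,0,0,0.01,0],[0,0,0,0,0,0.01,0],[0,0,0,0,0,0,0],[0,0,0,0,0,0,0],[0,0,0,0,0,0,0]]'
```

```text
time_s: 14.1
eef_pos: [0.4832, -0.3648, 0.1947]
eef_rot: [-0.0, 1.0, 0.0, 0.0]
wrist_force: [0.5, -0.8, -2.6]
opening: 0.285
grasp_force: 59.6
time_s: 14.9
eef_pos: [0.4823, -0.3649, 0.0264]
eef_rot: [-0.001, 1.0, 0.0, -0.001]
wrist_force: [0.6, 0.8, -3.0]
opening: 0.282
grasp_force: 59.6
time_s: 15.7
eef_pos: [0.4825, -0.3659, 0.0123]
eef_rot: [0.0, 1.0, 0.0, 0.0]
wrist_force: [0.1, 1.1, -2.4]
opening: 0.281
grasp_force: 59.6
```

```bash
python3 -m handwheel '[[0,0,0,0,0,0.008,0],[0,0,0,0,0,0.008,0],[0,0,0,0,0,0.004,0],[0,0,0,0,0,0,0],[0,0,0,0,0,0,0],[0,0,0,0,0,0,0],[0,0,0,0,0,0,0],[0,0,0,0,0,0,0]]'
python3 -c "
from h import *
o=ctrl.get_obs();print(o['eef_pos'],o['wrist_force'])
im=ctrl.camera('scene')[180:340,70:270];cv2.imwrite('pics/v5.png',cv2.resize(im,(750,600),interpolation=cv2.INTER_CUBIC))"
```

```text
time_s: 16.5
eef_pos: [0.4827, -0.3661, 0.009]
eef_rot: [0.0, 1.0, 0.0, -0.0]
wrist_force: [-7.0, 6.1, 18.7]
opening: 0.279
grasp_force: 61.7
[ 0.482685   -0.366106    0.00895101] [-6.989465    6.07371597 18.70796893]
```

View pics/v5.png

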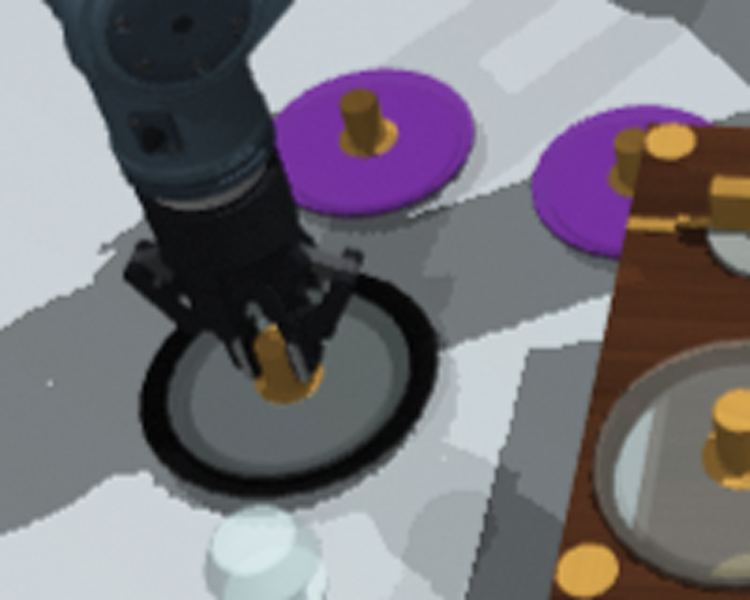

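The lid stands centred in the black dish, knob at (285,365) in the crop, with 19 N of contact. Releasing, then to tumbler 1.

```bash
python3 -c "
from h import *
m=np.load('w4.npz');print(ray(m,(325.6,217.6),.053))"
python3 -m handwheel '[[0,0,0,0,0,0,0.5],[0,0,0,0,0,0,0.5],[0,0,0,0,0,0,0.5],[0,0,0,0,0,-0.03,0.5],[0,0,0,0,0,-0.08,0.6],[0,0,0,0,0,-0.12,0.85],[0,0,0,0,0,-0.14,0.85],[0,0,0,0,0,-0.14,0.85]]'
python3 -m handwheel '[[0,0,0,0,0,-0.14,0.85],[0,0,0,0,0,-0.14,0.85],[0,0,0,0,0,-0.12,0.85],[0,0,0,0.02,-0.06,0,0.85],[0,0,0,0.02,-0.11,0,0.85],[0,0,0,0,-0.12,0,0.85],[0,0,0,0,-0.12,0,0.85],[0,0,0,0,-0.12,0,0.85]]'
python3 -m handwheel '[[0,0,0,0,-0.12,0,0.85],[0,0,0,0,-0.12,0,0.85],[0,0,0,0,-0.12,0,0.85],[0,0,0,0,-0.12,0,0.85],[0,0,0,0,-0.12,0,0.85],[0,0,0,0,-0.12,0,0.85],[0,0,0,0,-0.12,0,0.85],[0,0,0,0,-0.12,0,0.85]]'
python3 -m handwheel '[[0,0,0,0,-0.12,0,0.85],[0,0,0,0,-0.1,0,0.85],[0,0,0,0,-0.046,0,0.85],[0,0,0,0,0,0,0.85],[0,0,0,0,0,0,0.85],[0,0,0,0,0,0,0.85],[0,0,0,0,0,0,0.85],[0,0,0,0,0,0,0.85]]'
python3 -c "
from h import *
o=ctrl.get_obs();print(o['eef_pos'],o['wrist_force'],dish())
m=ctrl.camera_model('wrist');np.savez('w6.npz',**m);cv2.imwrite('pics/w6.png',ctrl.camera('wrist'))"
```

```text
[0.49440306 0.0907051  0.053     ]
time_s: 17.35
eef_pos: [0.4822, -0.3655, 0.1609]
eef_rot: [-0.0, 1.0, 0.0, -0.0]
wrist_force: [0.9, -1.1, -0.4]
opening: 0.85
grasp_force: 0.0
time_s: 18.15
eef_pos: [0.494, -0.2049, 0.2788]
eef_rot: [-0.0, 1.0, -0.0, -0.0]
wrist_force: [0.2, -0.7, -0.1]
opening: 0.849
grasp_force: 0.0
time_s: 18.95
eef_pos: [0.4937, 0.083, 0.279]
eef_rot: [-0.0, 1.0, 0.0, -0.0]
wrist_force: [0.3, -0.0, -0.4]
opening: 0.85
grasp_force: 0.0
time_s: 19.75
eef_pos: [0.4946, 0.1601, 0.2792]
eef_rot: [0.0, 1.0, -0.001, 0.0]
wrist_force: [0.1, -0.4, 0.5]
opening: 0.854
grasp_force: 0.0
[0.49461529 0.16010938 0.27924746] [ 0.14779323 -0.36539188  0.53270794] (array([ 0.4816, -0.3667]), array([58., 81.]))
```

View pics/w6.png

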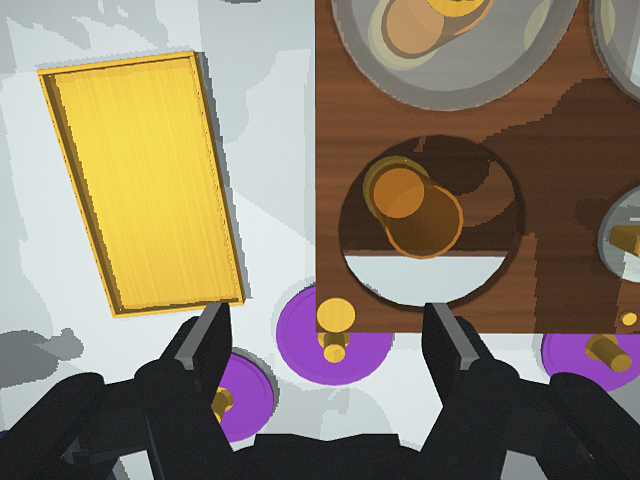

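Wrist view: I overshot y by about 70 mm (to 0.160), but it shows the open hatch 1 at (432,222), the tumbler rim at about (424,218) and tray rim corners (38,72), (196,52), (243,300), (113,318). Measuring these.

Run:
```python
from h import *
m=np.load("w6.npz")
print(ray(m,(432,222),.182),ray(m,(424,218),.170),ray(m,(400,193),.053))
T=[[.14,.08,.016],[.14,-.08,.016],[-.14,-.08,.016],[-.14,.08,.016]]
t,r=fit([(m,T,[[38,72],[196,52],[243,300],[113,318]])],[.5,.35,.1]);print("tray",t,r.round(1))
```

```text
[0.49950789 0.08869246 0.182     ] [0.49914529 0.09133796 0.17      ] [0.49374439 0.08759859 0.053     ]
tray [0.48118737 0.35405157 0.10983942] [-0.6 -2.2 -1.  -1.8  1.4  5.3  0.6  0.6]
```

```bash
python3 -m handwheel '[[0,0,0,0,0.08,0,0.85],[0,0,0,0,0.08,0,0.85],[0,0,0,0,0.075,0,0.85],[0,0,0,0,0,0.06,0.85],[0,0,0,0,0,0.08,0.85],[0,0,0,0,0,0.08,0.85],[0,0,0,0,0,0.06,0.85],[0,0,0,0,0,0,0.85]]'
python3 -m handwheel '[[0,0,0,0,0,0.04,0.85],[0,0,0,0,0,0.05,0.85],[0,0,0,0,0,0.05,0.85],[0,0,0,0,0,0.05,0.85],[0,0,0,0,0,0.05,0.85],[0,0,0,0,0,0.04,0.85],[0,0,0,0,0,0.02,0.85],[0,0,0,0,0,0,0.85]]'
python3 -m handwheel '[[0,0,0,0,0,0,0],[0,0,0,0,0,0,0],[0,0,0,0,0,0,0],[0,0,0,0,0,0,0],[0,0,0,0,0,0,0],[0,0,0,0,0,-0.02,0],[0,0,0,0,0,-0.04,0],[0,0,0,0,0,0,0]]'
```

```text
time_s: 20.65
eef_pos: [0.4924, 0.0904, 0.1925]
eef_rot: [-0.0, 1.0, -0.0, -0.003]
wrist_force: [-0.5, -0.5, -0.1]
opening: 0.847
grasp_force: 0.0
time_s: 21.45
eef_pos: [0.4949, 0.0906, 0.1066]
eef_rot: [-0.0, 1.0, 0.0, 0.0]
wrist_force: [-4.0, -0.9, 6.1]
opening: 0.851
grasp_force: 2.9
time_s: 22.25
eef_pos: [0.4957, 0.0905, 0.125]
eef_rot: [0.0, 1.0, 0.0, 0.001]
wrist_force: [1.6, 0.0, -2.8]
opening: 0.642
grasp_force: 63.7
```

Tumbler 1 is gripped (64 N, 55 mm). Lifting straight out and carrying it to the tray's near half, target (0.421, 0.347).

```bash
python3 -m handwheel '[[0,0,0,0,0,-0.05,0],[0,0,0,0,0,-0.08,0],[0,0,0,0,0,-0.08,0],[0,0,0,0,0,-0.08,0],[0,0,0,0,0,-0.08,0],[0,0,0,0,0,-0.08,0],[0,0,0,0,0,-0.08,0],[0,0,0,0,0,-0.04,0]]'
python3 -m handwheel '[[0,0,0,-0.016,-0.055,0,0],[0,0,0,-0.025,-0.085,0,0],[0,0,0,-0.03,-0.1,0,0],[0,0,0,-0.03,-0.1,0,0],[0,0,0,-0.03,-0.1,0,0],[0,0,0,-0.03,-0.1,0,0],[0,0,0,-0.03,-0.1,0,0],[0,0,0,-0.03,-0.1,0,0]]'
python3 -m handwheel '[[0,0,0,-0.02,-0.08,0,0],[0,0,0,-0.008,-0.035,0,0],[0,0,0,0,0,0.05,0],[0,0,0,0,0,0.08,0],[0,0,0,0,0,0.08,0],[0,0,0,0,0,0.08,0],[0,0,0,0,0,0.05,0],[0,0,0,0,0,0,0]]'
python3 - <<'E'
from h import *
o=ctrl.get_obs();print(o['eef_pos'],o['wrist_force'],o['grasp_force'])
cv2.imwrite("pics/s7.png",ctrl.camera("side"))
E
```

```text
time_s: 23.05
eef_pos: [0.4952, 0.0905, 0.2965]
eef_rot: [0.0, 1.0, 0.0, 0.002]
wrist_force: [-0.6, -0.7, -2.1]
opening: 0.64
grasp_force: 64.1
time_s: 23.85
eef_pos: [0.4273, 0.3136, 0.2934]
eef_rot: [0.0, 1.0, -0.0, -0.001]
wrist_force: [0.6, 0.4, -3.1]
opening: 0.64
grasp_force: 64.0
time_s: 24.65
eef_pos: [0.4182, 0.3451, 0.1888]
eef_rot: [0.002, 1.0, -0.001, -0.003]
wrist_force: [0.1, -0.3, -2.7]
opening: 0.646
grasp_force: 64.2
[0.41819013 0.34511269 0.18878966] [ 0.1146804  -0.27548739 -2.71953143] 64.18683120980859
```

View pics/s7.png

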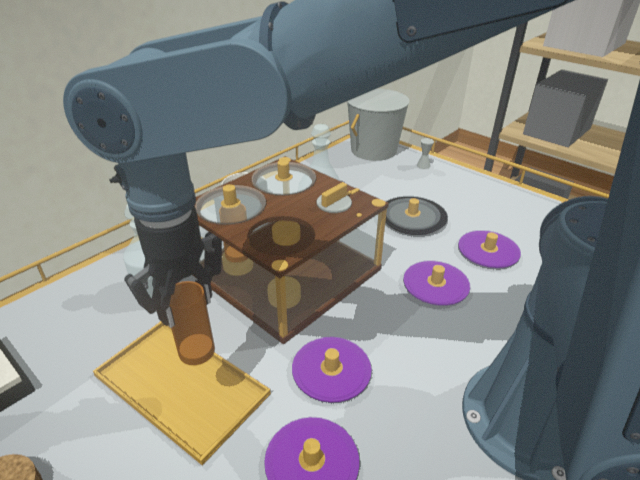

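The tumbler hangs upright at (192,320) over the tray, whose corners are unchanged. Lid 1 is in the dish. Lowering.

```bash
python3 -m handwheel '[[0,0,0,0,0,0.05,0],[0,0,0,0,0,0.08,0],[0,0,0,0,0,0.08,0],[0,0,0,0,0,0.08,0],[0,0,0,0,0,0.06,0],[0,0,0,0,0,0.04,0],[0,0,0,0,0,0,0],[0,0,0,0,0,0,0]]'
python3 -m handwheel '[[0,0,0,0,0,0.01,0],[0,0,0,0,0,0.01,0],[0,0,0,0,0,0,0],[0,0,0,0,0,0,0],[0,0,0,0,0,0,0],[0,0,0,0,0,0,0],[0,0,0,0,0,0,0],[0,0,0,0,0,0,0]]'
```

```text
time_s: 25.5
eef_pos: [0.4204, 0.3473, 0.0759]
eef_rot: [-0.0, 1.0, 0.0, 0.001]
wrist_force: [0.7, -0.7, -2.3]
opening: 0.64
grasp_force: 64.2
time_s: 26.3
eef_pos: [0.4198, 0.347, 0.0692]
eef_rot: [-0.0, 1.0, -0.0, 0.0]
wrist_force: [1.2, -1.1, -1.5]
opening: 0.642
grasp_force: 64.3
```

```bash
python3 -m handwheel '[[0,0,0,0,0,0.01,0],[0,0,0,0,0,0.007,0],[0,0,0,0,0,0,0],[0,0,0,0,0,0,0],[0,0,0,0,0,0,0],[0,0,0,0,0,0,0],[0,0,0,0,0,0,0],[0,0,0,0,0,0,0]]'
python3 -m handwheel '[[0,0,0,0,0,0.005,0],[0,0,0,0,0,0.003,0],[0,0,0,0,0,0,0],[0,0,0,0,0,0,0],[0,0,0,0,0,0,0],[0,0,0,0,0,0,0],[0,0,0,0,0,0,0],[0,0,0,0,0,0,0]]'
```

```text
time_s: 27.1
eef_pos: [0.4197, 0.347, 0.0641]
eef_rot: [-0.0, 1.0, 0.0, 0.0]
wrist_force: [0.1, -0.4, -2.2]
opening: 0.645
grasp_force: 64.2
time_s: 27.9
eef_pos: [0.4199, 0.3471, 0.062]
eef_rot: [-0.0, 1.0, 0.0, 0.0]
wrist_force: [-2.1, -2.0, 5.0]
opening: 0.64
grasp_force: 64.7
```

Contact at the predicted height. Releasing, rising and going back over the dish.

```bash
python3 -m handwheel '[[0,0,0,0,0,0,0.85],[0,0,0,0,0,0,0.85],[0,0,0,0,0,0,0.85],[0,0,0,0,0,0,0.85],[0,0,0,0,0,-0.03,0.85],[0,0,0,0,0,-0.07,0.85],[0,0,0,0,0,-0.1,0.85],[0,0,0,0,0,-0.1,0.85]]'
python3 -m handwheel '[[0,0,0,0,0,-0.1,0.85],[0,0,0,0,0,-0.1,0.85],[0,0,0,0,0,-0.1,0.85],[0,0,0,0,0,-0.1,0.85],[0,0,0,0,0.08,0,0.85],[0,0,0,0.02,0.1,0,0.85],[0,0,0,0.02,0.12,0,0.85],[0,0,0,0.02,0.12,0,0.85]]'
python3 -m handwheel '[[0,0,0,0.02,0.12,0,0.85],[0,0,0,0.02,0.12,0,0.85],[0,0,0,0.02,0.12,0,0.85],[0,0,0,0.02,0.12,0,0.85],[0,0,0,0.02,0.12,0,0.85],[0,0,0,0.02,0.12,0,0.85],[0,0,0,0.03,0.12,0,0.6],[0,0,0,0,0.12,0,0.6]]'
python3 -c "
from h import *
o=ctrl.get_obs();print(o['eef_pos'],o['wrist_force'],dish())"
```

```text
time_s: 28.7
eef_pos: [0.4195, 0.3469, 0.153]
eef_rot: [0.0, 1.0, 0.0, -0.0]
wrist_force: [0.9, -0.5, -0.2]
opening: 0.847
grasp_force: 0.0
time_s: 29.5
eef_pos: [0.4376, 0.22, 0.2725]
eef_rot: [-0.0, 1.0, 0.001, 0.001]
wrist_force: [0.8, 0.4, 0.7]
opening: 0.849
grasp_force: 0.0
time_s: 30.3
eef_pos: [0.4832, -0.0686, 0.2725]
eef_rot: [0.0, 1.0, -0.0, 0.001]
wrist_force: [1.2, 0.3, -0.1]
opening: 0.599
grasp_force: 0.0
[ 0.48319805 -0.06862214  0.27252939] [ 1.21010116  0.3305267  -0.06917326] (array([ 0.4813, -0.3659]), array([58., 82.]))
```

```bash
python3 -m handwheel '[[0,0,0,0,0.12,0,0.6],[0,0,0,0,0.13,0,0.6],[0,0,0,0,0.13,0,0.6],[0,0,0,0,0.13,0,0.6],[0,0,0,0,0.13,0,0.6],[0,0,0,0,0.13,0,0.6],[0,0,0,0,0.13,0,0.6],[0,0,0,-0.003,0.09,0.02,0.6]]'
python3 -m handwheel '[[0,0,0,0,0,0.08,0.6],[0,0,0,0,0,0.13,0.6],[0,0,0,0,0,0.13,0.6],[0,0,0,0,0,0.13,0.6],[0,0,0,0,0,0.13,0.6],[0,0,0,0,0,0.1,0.6],[0,0,0,0,0,0.08,0.6],[0,0,0,0,0,0.02,0.6]]'
python3 -c "
from h import *
o=ctrl.get_obs();print(o['eef_pos'],o['wrist_force'],dish())
im=ctrl.camera('wrist')[140:460,160:480];s=ctrl.camera('scene')[180:340,70:230];cv2.imwrite('pics/v8.png',np.hstack([cv2.resize(im,(400,400)),cv2.resize(s,(400,400))]))"
```

```text
time_s: 31.15
eef_pos: [0.4818, -0.3667, 0.2671]
eef_rot: [0.001, 1.0, -0.001, 0.001]
wrist_force: [0.3, -0.1, 0.7]
opening: 0.6
grasp_force: 0.0
time_s: 31.95
eef_pos: [0.4803, -0.3621, 0.0229]
eef_rot: [-0.002, 1.0, -0.0, -0.002]
wrist_force: [-0.8, 0.6, -0.4]
opening: 0.597
grasp_force: 0.0
[ 0.48027041 -0.36205083  0.02291743] [-0.78077504  0.6253467  -0.38374151] (array([ 0.4408, -0.396 ]), array([85., 96.]))
```

View pics/v8.png

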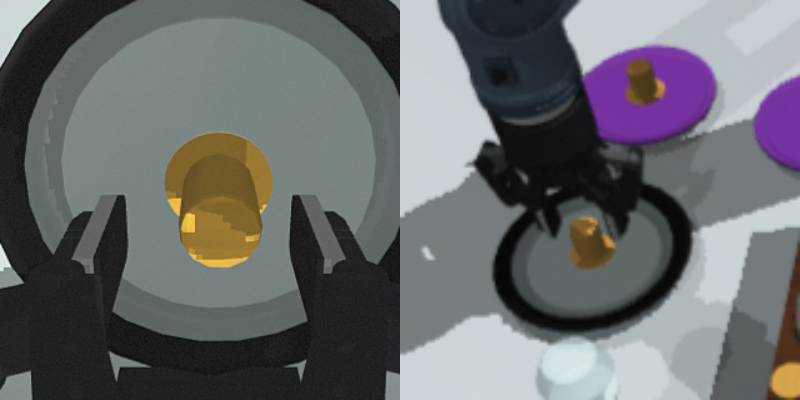

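```bash
python3 -c "
from h import *
m=ctrl.camera_model('wrist');o=ctrl.get_obs();print(o['eef_pos'],ray(m,(336.5,331),.056),ray(m,(160+218*.8,140+186*.8),.021))
n=np.load('w4.npz');print('w4',ray(n,(330,367),.224),ray(n,(330,300),.189))"
```

```text
[ 0.48231631 -0.36436185  0.02666387] [ 0.47862994 -0.36763799  0.056     ] [ 0.48018926 -0.36749142  0.021     ]
w4 [0.48888737 0.08877147 0.224     ] [0.49600938 0.08851219 0.189     ]
```

```bash
python3 -m handwheel '[[0,0,0,-0.007,0.008,0.02,0.6],[0,0,0,0,0,0.02,0.6],[0,0,0,0,0,0.012,0.6],[0,0,0,0,0,0.005,0.6],[0,0,0,0,0,0,0],[0,0,0,0,0,0,0],[0,0,0,0,0,0,0],[0,0,0,0,0,0,0]]'
python3 -m handwheel '[[0,0,0,0,0,0,0],[0,0,0,0,0,0,0],[0,0,0,0,0,-0.03,0],[0,0,0,0,0,-0.06,0],[0,0,0,0,0,-0.1,0],[0,0,0,0,0,-0.12,0],[0,0,0,0,0,-0.12,0],[0,0,0,0,0,-0.12,0]]'
python3 -m handwheel '[[0,0,0,0,0,-0.12,0],[0,0,0,0,0,-0.12,0],[0,0,0,0,0,-0.1,0],[0,0,0,0.01,-0.06,0,0],[0,0,0,0.01,-0.1,0,0],[0,0,0,0.01,-0.1,0,0],[0,0,0,0.01,-0.1,0,0],[0,0,0,0.01,-0.1,0,0]]'
python3 -m handwheel '[[0,0,0,0,-0.1,0,0],[0,0,0,0,-0.1,0,0],[0,0,0,0,-0.1,0,0],[0,0,0,0,-0.1,0,0],[0,0,0,0,-0.1,0,0],[0,0,0,0,-0.1,0,0],[0,0,0,0,-0.1,0,0],[0,0,0,0,-0.08,0,0]]'
```

```text
time_s: 32.9
eef_pos: [0.4799, -0.3665, 0.0089]
eef_rot: [0.0, 1.0, 0.0, 0.0]
wrist_force: [0.6, 1.2, 2.2]
opening: 0.282
grasp_force: 59.1
time_s: 33.7
eef_pos: [0.4792, -0.3659, 0.1748]
eef_rot: [-0.0, 1.0, 0.0, -0.0]
wrist_force: [0.2, 0.8, -3.7]
opening: 0.282
grasp_force: 59.1
time_s: 34.5
eef_pos: [0.4938, -0.2258, 0.2737]
eef_rot: [-0.001, 1.0, 0.0, -0.001]
wrist_force: [0.7, 1.1, -3.1]
opening: 0.282
grasp_force: 59.3
time_s: 35.3
eef_pos: [0.4931, 0.0082, 0.2739]
eef_rot: [-0.001, 1.0, 0.001, -0.001]
wrist_force: [0.1, -1.3, -2.8]
opening: 0.285
grasp_force: 59.3
```

```bash
python3 -m handwheel '[[0,0,0,0,-0.09,0,0],[0,0,0,0,-0.09,0,0],[0,0,0,0,-0.06,0,0],[0,0,0,0,-0.025,0,0],[0,0,0,0,0,0.06,0],[0,0,0,0,0,0.08,0],[0,0,0,0,0,0.08,0],[0,0,0,0,0,0,0]]'
python3 -m handwheel '[[0,0,0,0,0,0.02,0],[0,0,0,0,0,0.02,0],[0,0,0,0,0,0.01,0],[0,0,0,0,0,0,0],[0,0,0,0,0,0,0],[0,0,0,0,0,0,0],[0,0,0,0,0,0,0],[0,0,0,0,0,0,0]]'
```

```text
time_s: 36.1
eef_pos: [0.4912, 0.0851, 0.2052]
eef_rot: [-0.0, 1.0, -0.0, -0.004]
wrist_force: [-0.8, -0.2, -3.2]
opening: 0.28
grasp_force: 59.3
time_s: 36.9
eef_pos: [0.4948, 0.0851, 0.1948]
eef_rot: [0.0, 1.0, 0.0, 0.0]
wrist_force: [0.1, 1.0, -2.7]
opening: 0.282
grasp_force: 59.3
```

```bash
python3 -m handwheel '[[0,0,0,0,-0.014,0,0],[0,0,0,0,0,0.02,0],[0,0,0,0,0,0.015,0],[0,0,0,0,0,0.01,0],[0,0,0,0,0,0,0],[0,0,0,0,0,0,0],[0,0,0,0,0,0,0],[0,0,0,0,0,0,0]]'
python3 -m handwheel '[[0,0,0,0,0,0.01,0],[0,0,0,0,0,0.008,0],[0,0,0,0,0,0.005,0],[0,0,0,0,0,0,0],[0,0,0,0,0,0,0],[0,0,0,0,0,0,0],[0,0,0,0,0,0,0],[0,0,0,0,0,0,0]]'
```

```text
time_s: 37.7
eef_pos: [0.4949, 0.0893, 0.1813]
eef_rot: [0.0, 1.0, -0.0, 0.0]
wrist_force: [0.5, 0.1, -2.5]
opening: 0.286
grasp_force: 59.3
time_s: 38.5
eef_pos: [0.495, 0.0893, 0.1768]
eef_rot: [0.0, 1.0, 0.0, 0.001]
wrist_force: [-8.8, -0.3, 16.3]
opening: 0.283
grasp_force: 61.6
```

Contact at exactly the predicted home height (0.177). Releasing, rising and shifting over lid 2.

```bash
python3 -m handwheel '[[0,0,0,0,0,0,0.6],[0,0,0,0,0,0,0.6],[0,0,0,0,0,0,0.6],[0,0,0,0,0,-0.04,0.6],[0,0,0,0,0,-0.08,0.6],[0,0,0,0,0,-0.1,0.6],[0,0,0,0,0,-0.06,0.6],[0,0,0,0.04,0,-0.02,0.6]]'
python3 -m handwheel '[[0,0,0,0.08,0,0,0.6],[0,0,0,0.09,0,0,0.6],[0,0,0,0.09,0.004,0,0.6],[0,0,0,0.09,0,0,0.6],[0,0,0,0.08,0,0,0.6],[0,0,0,0.027,0,0,0.6],[0,0,0,0,0,0,0.6],[0,0,0,0,0,0,0.6]]'
python3 -c "
from h import *
m=ctrl.camera_model('wrist');np.savez('w9.npz',**m);im=ctrl.camera('wrist');cv2.imwrite('pics/w9.png',im);print(ctrl.get_obs()['eef_pos'])
s=ctrl.camera('scene');cv2.imwrite('pics/s9.png',s);d=ctrl.camera('side');cv2.imwrite('pics/d9.png',d)
cv2.imwrite('pics/v9.png',np.hstack([cv2.resize(im,(400,300)),cv2.resize(d[130:370,80:400],(400,300))]))"
```

```text
time_s: 39.3
eef_pos: [0.5076, 0.0895, 0.2679]
eef_rot: [0.0, 1.0, 0.0, 0.002]
wrist_force: [0.5, -0.2, -0.2]
opening: 0.594
grasp_force: 0.0
time_s: 40.1
eef_pos: [0.6431, 0.0882, 0.2643]
eef_rot: [-0.0, 1.0, 0.0, -0.0]
wrist_force: [-0.1, 0.0, 0.3]
opening: 0.605
grasp_force: 0.0
[0.64297193 0.08829106 0.26440585]
```

View pics/v9.png

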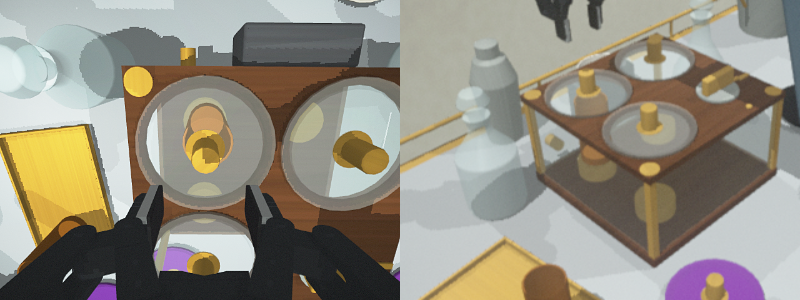

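Lid 1 sits flat on its hatch, tumbler 1 stands on the tray, and the lid 2 knob ring is at about (333,229) in the full wrist image.

```bash
python3 -c "
from h import *
m=np.load('w9.npz');im=cv2.imread('pics/w9.png')
h=cv2.cvtColor(im,cv2.COLOR_BGR2HSV);y=((h[...,0]>15)&(h[...,0]<32)&(h[...,1]>150)&(h[...,2]>90)).astype(np.uint8);y[:195]=0;y[290:]=0;y[:,:290]=0;y[:,370:]=0
p=np.argwhere(y)[:,::-1];print(p.min(0),p.max(0),p.mean(0))
print(ray(m,(333,229),.189),ray(m,(330,257),.224))"
python3 -m handwheel '[[0,0,0,0.003,0,0.05,0.6],[0,0,0,0,0,0.06,0.6],[0,0,0,0,0,0.06,0.6],[0,0,0,0,0,0.06,0.6],[0,0,0,0,0,0.04,0.6],[0,0,0,0,0,0.02,0.6],[0,0,0,0,0,0.01,0.6],[0,0,0,0,0,0,0.6]]'
```

```text
[297 208] [359 277] [328.24878197 240.61997564]
[0.64960822 0.08470138 0.189     ] [0.64392221 0.08686353 0.224     ]
time_s: 41.05
eef_pos: [0.6448, 0.0881, 0.1743]
eef_rot: [-0.0, 1.0, 0.0, 0.0]
wrist_force: [0.3, -0.3, 0.2]
opening: 0.603
grasp_force: 0.0
```

```bash
python3 -m handwheel '[[0,0,0,0,0,0,0],[0,0,0,0,0,0,0],[0,0,0,0,0,0,0],[0,0,0,0,0,0,0],[0,0,0,0,0,0,0],[0,0,0,0,0,-0.03,0],[0,0,0,0,0,-0.05,0],[0,0,0,0,0,-0.06,0]]'
python3 -m handwheel '[[0,0,0,0,0,-0.08,0],[0,0,0,0,0,-0.08,0],[0,0,0,0,0,-0.05,0],[0,0,0,-0.02,0.05,0,0],[0,0,0,-0.034,0.09,0,0],[0,0,0,-0.034,0.1,0,0],[0,0,0,-0.036,0.1,0,0],[0,0,0,-0.036,0.1,0,0]]'
python3 -m handwheel '[[0,0,0,-0.036,0.1,0,0],[0,0,0,-0.036,0.1,0,0],[0,0,0,-0.036,0.1,0,0],[0,0,0,-0.036,0.1,0,0],[0,0,0,-0.036,0.1,0,0],[0,0,0,-0.036,0.1,0,0],[0,0,0,-0.036,0.05,0,0],[0,0,0,0,0,0,0]]'
python3 -c "
from h import *
print(dish(),ctrl.get_obs()['eef_pos'])"
```

```text
time_s: 41.85
eef_pos: [0.6439, 0.0882, 0.2161]
eef_rot: [-0.0, 1.0, -0.0, -0.001]
wrist_force: [0.8, 0.1, -1.9]
opening: 0.284
grasp_force: 59.0
time_s: 42.65
eef_pos: [0.595, -0.0455, 0.2778]
eef_rot: [-0.0, 1.0, -0.0, -0.001]
wrist_force: [1.1, -0.3, -3.2]
opening: 0.283
grasp_force: 59.1
time_s: 43.45
eef_pos: [0.5187, -0.2413, 0.2778]
eef_rot: [-0.0, 1.0, -0.002, -0.001]
wrist_force: [0.5, 0.8, -4.1]
opening: 0.279
grasp_force: 59.3
(array([ 0.4809, -0.3672]), array([58., 81.])) [ 0.51959046 -0.23989325  0.27802166]
```

```bash
python3 -m handwheel '[[0,0,0,-0.025,0.08,0,0],[0,0,0,-0.03,0.09,0,0],[0,0,0,-0.03,0.09,0,0],[0,0,0,-0.025,0.09,0,0],[0,0,0,-0.015,0.07,0,0],[0,0,0,0,0,0.07,0],[0,0,0,0,0,0.1,0],[0,0,0,0,0,0.1,0]]'
python3 -m handwheel '[[0,0,0,0,0,0.1,0],[0,0,0,0,0,0.1,0],[0,0,0,0,0,0.1,0],[0,0,0,0,0,0.1,0],[0,0,0,0,0,0.08,0],[0,0,0,0,0,0.05,0],[0,0,0,0,0,0.04,0],[0,0,0,0,0,0,0]]'
python3 -m handwheel '[[0,0,0,0,0,0.02,0],[0,0,0,0,0,0.01,0],[0,0,0,0,0,0,0],[0,0,0,0,0,0,0],[0,0,0,0,0,0,0],[0,0,0,0,0,0,0],[0,0,0,0,0,0,0],[0,0,0,0,0,0,0]]'
```

```text
time_s: 44.3
eef_pos: [0.484, -0.3646, 0.1973]
eef_rot: [0.0, 1.0, 0.0, 0.0]
wrist_force: [0.8, 0.1, -3.3]
opening: 0.283
grasp_force: 59.6
time_s: 45.1
eef_pos: [0.4831, -0.3639, 0.0257]
eef_rot: [-0.001, 1.0, 0.0, -0.001]
wrist_force: [0.5, -0.2, -3.2]
opening: 0.287
grasp_force: 59.6
time_s: 45.9
eef_pos: [0.4836, -0.3649, 0.0183]
eef_rot: [0.0, 1.0, -0.0, 0.0]
wrist_force: [-0.0, 0.2, -2.8]
opening: 0.285
grasp_force: 59.6
```

```bash
python3 -m handwheel '[[0,0,0,-0.004,0.004,0.015,0],[0,0,0,0,0,0.01,0],[0,0,0,0,0,0.008,0],[0,0,0,0,0,0,0],[0,0,0,0,0,0,0],[0,0,0,0,0,0,0],[0,0,0,0,0,0,0],[0,0,0,0,0,0,0]]'
python3 -m handwheel '[[0,0,0,0,0,0.004,0],[0,0,0,0,0,0,0],[0,0,0,0,0,0,0],[0,0,0,0,0,0,0],[0,0,0,0,0,0,0],[0,0,0,0,0,0,0],[0,0,0,0,0,0,0],[0,0,0,0,0,0,0]]'
```

```text
time_s: 46.7
eef_pos: [0.4825, -0.3661, 0.0084]
eef_rot: [0.0, 1.0, 0.0, 0.0]
wrist_force: [0.1, 0.1, -3.6]
opening: 0.281
grasp_force: 59.5
time_s: 47.5
eef_pos: [0.4826, -0.3663, 0.0075]
eef_rot: [0.0, 1.0, 0.0, 0.0]
wrist_force: [-2.9, 1.9, 5.3]
opening: 0.285
grasp_force: 60.1
```

Contact with the floor at 0.0075. Releasing and heading for tumbler 2.

```bash
python3 -m handwheel '[[0,0,0,0,0,0,0.5],[0,0,0,0,0,0,0.5],[0,0,0,0,0,0,0.5],[0,0,0,0,0,-0.03,0.5],[0,0,0,0,0,-0.08,0.6],[0,0,0,0,0,-0.12,0.8],[0,0,0,0,0,-0.14,0.8],[0,0,0,0,0,-0.14,0.8]]'
python3 -m handwheel '[[0,0,0,0,0,-0.14,0.8],[0,0,0,0,0,-0.14,0.8],[0,0,0,0,0,-0.12,0.8],[0,0,0,0.02,-0.06,0,0.8],[0,0,0,0.04,-0.11,0,0.8],[0,0,0,0.04,-0.12,0,0.8],[0,0,0,0.04,-0.12,0,0.8],[0,0,0,0.04,-0.12,0,0.8]]'
python3 -m handwheel '[[0,0,0,0.045,-0.12,0,0.8],[0,0,0,0.045,-0.12,0,0.8],[0,0,0,0.045,-0.12,0,0.8],[0,0,0,0.045,-0.12,0,0.8],[0,0,0,0.045,-0.12,0,0.8],[0,0,0,0.045,-0.12,0,0.8],[0,0,0,0.045,-0.12,0,0.8],[0,0,0,0.03,-0.08,0,0.8]]'
python3 -m handwheel '[[0,0,0,0.015,-0.062,0,0.8],[0,0,0,0,0,0,0.8],[0,0,0,0,0,0,0.8],[0,0,0,0,0,0,0.8],[0,0,0,0,0,0,0.8],[0,0,0,0,0,0,0.8],[0,0,0,0,0,0,0.8],[0,0,0,0,0,0,0.8]]'
python3 -c "
from h import *
o=ctrl.get_obs();print(o['eef_pos'],dish())
m=ctrl.camera_model('wrist');np.savez('w10.npz',**m);im=ctrl.camera('wrist');cv2.imwrite('pics/w10.png',im)
d=ctrl.camera('side');cv2.imwrite('pics/d10.png',d);cv2.imwrite('pics/v10.png',np.hstack([cv2.resize(im,(400,300)),cv2.resize(d,(400,300))]))"
```

```text
time_s: 48.3
eef_pos: [0.4822, -0.3658, 0.162]
eef_rot: [-0.0, 1.0, -0.0, -0.0]
wrist_force: [1.3, -0.4, -0.2]
opening: 0.798
grasp_force: 0.0
time_s: 49.1
eef_pos: [0.5364, -0.2052, 0.28]
eef_rot: [-0.0, 1.0, -0.0, -0.0]
wrist_force: [1.3, 0.3, -0.7]
opening: 0.802
grasp_force: 0.0
time_s: 49.9
eef_pos: [0.6399, 0.072, 0.2798]
eef_rot: [-0.0, 1.0, 0.001, -0.0]
wrist_force: [0.9, -0.3, 0.3]
opening: 0.798
grasp_force: 0.0
time_s: 50.7
eef_pos: [0.6444, 0.0872, 0.2802]
eef_rot: [-0.0, 1.0, -0.0, 0.0]
wrist_force: [-0.3, 0.1, -1.1]
opening: 0.802
grasp_force: 0.0
[0.64441098 0.08717112 0.28016193] (array([ 0.4812, -0.3664]), array([58., 82.]))
```

View pics/v10.png

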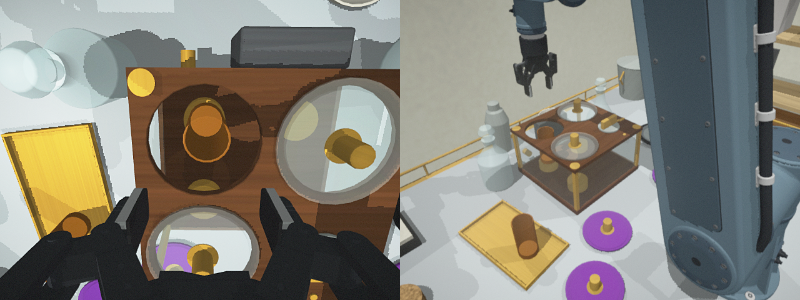

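Hatch 2 is open, with the tumbler's base at about (330,192) in the wrist image. Tumbler 1 is on the tray at about (203,400) in the side image. Checking numbers, then descending.

```bash
python3 -c "
from h import *
m=np.load('w10.npz');print(ray(m,(330,192),.053),ray(m,(330,220),.17),ray(m,(326,222),.182))
D=ctrl.camera_model('side');print(ray(D,(203,400),.006))"
python3 -m handwheel '[[0,0,0,0,-0.002,0.06,0.8],[0,0,0,0,0,0.08,0.8],[0,0,0,0,0,0.08,0.8],[0,0,0,0,0,0.06,0.8],[0,0,0,0,0,0.04,0.8],[0,0,0,0,0,0,0.8],[0,0,0,0,0,0,0.8],[0,0,0,0,0,0,0.8]]'
```

```text
[0.64455672 0.08436261 0.053     ] [0.64739825 0.08532081 0.17      ] [0.64924015 0.08816585 0.182     ]
[0.42397484 0.34985923 0.006     ]
time_s: 51.65
eef_pos: [0.6454, 0.0881, 0.1857]
eef_rot: [0.0, 1.0, 0.0, 0.001]
wrist_force: [-0.1, 0.3, -0.0]
opening: 0.796
grasp_force: 0.0
```

```bash
python3 -m handwheel '[[0,0,0,0,0.004,0.03,0.8],[0,0,0,0,0,0.04,0.8],[0,0,0,0,0,0.04,0.8],[0,0,0,0,0,0.04,0.8],[0,0,0,0,0,0.03,0.8],[0,0,0,0,0,0,0.8],[0,0,0,0,0,0,0.8],[0,0,0,0,0,0,0.8]]'
python3 -m handwheel '[[0,0,0,0,0,0.03,0.8],[0,0,0,0,0,0.03,0.8],[0,0,0,0,0,0.02,0.8],[0,0,0,0,0,0,0.8],[0,0,0,0,0,0,0.8],[0,0,0,0,0,0,0.8],[0,0,0,0,0,0,0.8],[0,0,0,0,0,0,0.8]]'
```

```text
time_s: 52.45
eef_pos: [0.645, 0.0869, 0.1308]
eef_rot: [0.0, 1.0, -0.0, 0.001]
wrist_force: [-0.0, 1.2, 0.7]
opening: 0.801
grasp_force: 0.0
time_s: 53.25
eef_pos: [0.6444, 0.0869, 0.106]
eef_rot: [0.0, 1.0, 0.0, -0.0]
wrist_force: [-0.4, -0.3, 0.1]
opening: 0.802
grasp_force: 0.0
```

```bash
python3 -m handwheel '[[0,0,0,0,0,0,0],[0,0,0,0,0,0,0],[0,0,0,0,0,0,0],[0,0,0,0,0,0,0],[0,0,0,0,0,0,0],[0,0,0,0,0,-0.02,0],[0,0,0,0,0,-0.04,0],[0,0,0,0,0,-0.07,0]]'
python3 -m handwheel '[[0,0,0,0,0,-0.08,0],[0,0,0,0,0,-0.08,0],[0,0,0,0,0,-0.08,0],[0,0,0,0,0,-0.08,0],[0,0,0,0,0,-0.08,0],[0,0,0,0,0,-0.06,0],[0,0,0,0,0,-0.04,0],[0,0,0,0,0,0,0]]'
python3 -m handwheel '[[0,0,0,-0.03,-0.05,0,0],[0,0,0,-0.04,-0.085,0,0],[0,0,0,-0.04,-0.1,0,0],[0,0,0,-0.04,-0.1,0,0],[0,0,0,-0.04,-0.1,0,0],[0,0,0,-0.04,-0.1,0,0],[0,0,0,-0.04,-0.1,0,0],[0,0,0,-0.04,-0.1,0,0]]'
python3 -m handwheel '[[0,0,0,-0.03,-0.1,0,0],[0,0,0,-0.005,-0.075,0,0],[0,0,0,0,0,0.05,0],[0,0,0,0,0,0.08,0],[0,0,0,0,0,0.08,0],[0,0,0,0,0,0.05,0],[0,0,0,0,0,0,0],[0,0,0,0,0,0,0]]'
python3 - <<'E'
from h import *
o=ctrl.get_obs();print(o['eef_pos'],o['wrist_force'],o['grasp_force'])
d=ctrl.camera("side");cv2.imwrite("pics/d11.png",d);a=cv2.imread("pics/d10.png")
# tray shift check: brass-colour pixels compared with the last picture, lower-left tray edges
for im in (a,d):
    h=cv2.cvtColor(im,cv2.COLOR_BGR2HSV);y=((h[...,0]>15)&(h[...,0]<30)&(h[...,1]>120)&(h[...,2]>90)).astype(np.uint8);y[:310]=0;y[:,280:]=0;y[:,:60]=0;y[460:,:60]=0
    p=np.argwhere(y)[:,::-1];print([p[i].tolist() for i in (p[:,0].argmin(),p[:,0].argmax(),p[:,1].argmax())])
E
```

```text
time_s: 54.05
eef_pos: [0.6428, 0.0874, 0.1439]
eef_rot: [-0.0, 1.0, 0.0, -0.002]
wrist_force: [-0.1, 0.3, -2.5]
opening: 0.632
grasp_force: 63.3
time_s: 54.85
eef_pos: [0.6452, 0.0872, 0.2976]
eef_rot: [-0.0, 1.0, 0.0, 0.002]
wrist_force: [0.7, 0.6, -1.6]
opening: 0.633
grasp_force: 63.5
time_s: 55.65
eef_pos: [0.5492, 0.3091, 0.2933]
eef_rot: [0.0, 1.0, 0.0, -0.002]
wrist_force: [0.2, 0.9, -2.0]
opening: 0.635
grasp_force: 63.5
time_s: 56.45
eef_pos: [0.5408, 0.3596, 0.2169]
eef_rot: [0.0, 1.0, -0.0, -0.0]
wrist_force: [-0.3, -0.2, -2.5]
opening: 0.638
grasp_force: 63.8
[0.54084018 0.359616   0.21692667] [-0.26471376 -0.18024321 -2.47724775] 63.78179599040913
[[94, 371], [279, 310], [200, 463]]
[[94, 371], [279, 310], [200, 463]]
```

```bash
python3 -m handwheel '[[0,0,0,0,0,0.06,0],[0,0,0,0,0,0.09,0],[0,0,0,0,0,0.09,0],[0,0,0,0,0,0.09,0],[0,0,0,0,0,0.08,0],[0,0,0,0,0,0.05,0],[0,0,0,0,0,0.03,0],[0,0,0,0,0,0,0]]'
python3 -m handwheel '[[0,0,0,0,0,0.01,0],[0,0,0,0,0,0.005,0],[0,0,0,0,0,0,0],[0,0,0,0,0,0,0],[0,0,0,0,0,0,0],[0,0,0,0,0,0,0],[0,0,0,0,0,0,0],[0,0,0,0,0,0,0]]'
```

```text
time_s: 57.3
eef_pos: [0.5408, 0.3598, 0.0697]
eef_rot: [0.0, 1.0, -0.0, -0.0]
wrist_force: [0.2, -0.1, -1.7]
opening: 0.634
grasp_force: 63.8
time_s: 58.1
eef_pos: [0.5409, 0.3599, 0.0656]
eef_rot: [-0.0, 1.0, 0.0, 0.0]
wrist_force: [0.2, -0.2, -3.1]
opening: 0.634
grasp_force: 63.8
```

```bash
python3 -m handwheel '[[0,0,0,0,0,0.008,0],[0,0,0,0,0,0.004,0],[0,0,0,0,0,0,0],[0,0,0,0,0,0,0],[0,0,0,0,0,0,0],[0,0,0,0,0,0,0],[0,0,0,0,0,0,0],[0,0,0,0,0,0,0]]'
python3 -m handwheel '[[0,0,0,0,0,0.003,0],[0,0,0,0,0,0,0],[0,0,0,0,0,0,0],[0,0,0,0,0,0,0],[0,0,0,0,0,0,0],[0,0,0,0,0,0,0],[0,0,0,0,0,0,0],[0,0,0,0,0,0,0]]'
```

```text
time_s: 58.9
eef_pos: [0.541, 0.3599, 0.0621]
eef_rot: [-0.0, 1.0, -0.0, 0.0]
wrist_force: [0.2, 0.1, -2.3]
opening: 0.636
grasp_force: 63.9
time_s: 59.7
eef_pos: [0.5412, 0.36, 0.0614]
eef_rot: [-0.0, 1.0, -0.0, 0.0]
wrist_force: [-0.3, -0.5, 3.3]
opening: 0.633
grasp_force: 64.1
```

Contact on the tray. Releasing and returning to the dish for lid 2.

```bash
python3 -m handwheel '[[0,0,0,0,0,0,0.85],[0,0,0,0,0,0,0.85],[0,0,0,0,0,0,0.85],[0,0,0,0,0,0,0.85],[0,0,0,0,0,-0.03,0.85],[0,0,0,0,0,-0.07,0.85],[0,0,0,0,0,-0.1,0.85],[0,0,0,0,0,-0.1,0.85]]'
python3 -m handwheel '[[0,0,0,0,0,-0.1,0.85],[0,0,0,0,0,-0.1,0.85],[0,0,0,0,0,-0.1,0.85],[0,0,0,0,0,-0.1,0.85],[0,0,0,0,0.08,0,0.85],[0,0,0,-0.02,0.1,0,0.85],[0,0,0,-0.02,0.12,0,0.85],[0,0,0,-0.02,0.12,0,0.85]]'
python3 -m handwheel '[[0,0,0,-0.02,0.12,0,0.85],[0,0,0,-0.02,0.12,0,0.85],[0,0,0,-0.02,0.12,0,0.85],[0,0,0,-0.02,0.12,0,0.85],[0,0,0,-0.02,0.12,0,0.85],[0,0,0,-0.02,0.12,0,0.85],[0,0,0,-0.02,0.12,0,0.6],[0,0,0,0,0.12,0,0.6]]'
python3 -c "
from h import *
o=ctrl.get_obs();print(o['eef_pos'],o['wrist_force'],dish())"
```

```text
time_s: 60.5
eef_pos: [0.5407, 0.3598, 0.1524]
eef_rot: [0.0, 1.0, -0.0, -0.0]
wrist_force: [0.4, -0.6, -0.4]
opening: 0.844
grasp_force: 0.0
time_s: 61.3
eef_pos: [0.5225, 0.2329, 0.2718]
eef_rot: [-0.0, 1.0, 0.0, 0.0]
wrist_force: [1.6, -0.5, 0.2]
opening: 0.846
grasp_force: 0.0
time_s: 62.1
eef_pos: [0.4803, -0.0553, 0.2721]
eef_rot: [0.0, 1.0, 0.0, 0.001]
wrist_force: [0.6, -0.0, 0.3]
opening: 0.596
grasp_force: 0.0
[ 0.48028249 -0.0553176   0.27208644] [ 0.59499948 -0.04843039  0.27559325] (array([ 0.4812, -0.366 ]), array([58., 82.]))
```

```bash
python3 -m handwheel '[[0,0,0,0,0.13,0,0.6],[0,0,0,0,0.13,0,0.6],[0,0,0,0,0.13,0,0.6],[0,0,0,0,0.13,0,0.6],[0,0,0,0,0.13,0,0.6],[0,0,0,0.002,0.13,0,0.6],[0,0,0,0,0.13,0,0.6],[0,0,0,0.002,0.115,0.02,0.6]]'
python3 -m handwheel '[[0,0,0,0,0,0.08,0.6],[0,0,0,0,0,0.13,0.6],[0,0,0,0,0,0.13,0.6],[0,0,0,0,0,0.13,0.6],[0,0,0,0,0,0.12,0.6],[0,0,0,0,0,0.08,0.6],[0,0,0,0,0,0,0.6],[0,0,0,0,0,0,0.6]]'
python3 - <<'E'
from h import *
m=ctrl.camera_model('wrist');im=ctrl.camera('wrist');o=ctrl.get_obs();print(o['eef_pos'])
h=cv2.cvtColor(im,cv2.COLOR_BGR2HSV);y=((h[...,0]>12)&(h[...,0]<32)&(h[...,1]>130)&(h[...,2]>70)).astype(np.uint8);y[:180]=0;y[380:]=0;y[:,:265]=0;y[:,400:]=0
p=np.argwhere(y)[:,::-1];print(p.min(0),p.max(0),p.mean(0))
w=[(p[p[:,1]==r,0].min(),p[p[:,1]==r,0].max()) for r in range(p[:,1].min(),p[:,1].min()+45,5)];print(w)
cx=np.median([sum(t)/2 for t in w]);top=p[:,1].min()
print("knob ring", ray(m,(cx,top+42),.021),"back edge",ray(m,(cx,top),.021))
E
```

```text
time_s: 62.95
eef_pos: [0.4823, -0.3638, 0.2667]
eef_rot: [0.001, 1.0, -0.0, 0.001]
wrist_force: [1.1, 0.2, 0.8]
opening: 0.601
grasp_force: 0.0
time_s: 63.75
eef_pos: [0.4825, -0.3617, 0.0649]
eef_rot: [0.0, 1.0, 0.0, 0.0]
wrist_force: [-0.2, -0.1, 1.1]
opening: 0.598
grasp_force: 0.0
[ 0.48311458 -0.36244459  0.06601197]
[300 225] [370 307] [334.96569623 263.63574814]
[(np.int64(326), np.int64(342)), (np.int64(315), np.int64(354)), (np.int64(309), np.int64(360)), (np.int64(305), np.int64(364)), (np.int64(302), np.int64(367)), (np.int64(301), np.int64(369)), (np.int64(300), np.int64(369)), (np.int64(300), np.int64(369)), (np.int64(301), np.int64(368))]
knob ring [ 0.47596919 -0.36569846  0.021     ] back edge [ 0.50063008 -0.36556632  0.021     ]
```

```bash
python3 -m handwheel '[[0,0,0,-0.003,0.011,0.05,0.6],[0,0,0,0,0,0.06,0.6],[0,0,0,0,0,0.05,0.6],[0,0,0,0,0,0.02,0.6],[0,0,0,0,0,0.008,0.6],[0,0,0,0,0,0,0.6],[0,0,0,0,0,0,0],[0,0,0,0,0,0,0]]'
python3 -m handwheel '[[0,0,0,0,0,0,0],[0,0,0,0,0,0,0],[0,0,0,0,0,0,0],[0,0,0,0,0,0,0],[0,0,0,0,0,0,0],[0,0,0,0,0,0,0],[0,0,0,0,0,0,0],[0,0,0,0,0,0,0]]'
python3 -m handwheel '[[0,0,0,0,0,-0.03,0],[0,0,0,0,0,-0.06,0],[0,0,0,0,0,-0.1,0],[0,0,0,0,0,-0.12,0],[0,0,0,0,0,-0.12,0],[0,0,0,0,0,-0.12,0],[0,0,0,0,0,-0.12,0],[0,0,0,0,0,-0.12,0]]'
python3 -m handwheel '[[0,0,0,0,0,-0.1,0],[0,0,0,0.02,-0.05,0,0],[0,0,0,0.035,-0.09,0,0],[0,0,0,0.035,-0.1,0,0],[0,0,0,0.036,-0.1,0,0],[0,0,0,0.036,-0.1,0,0],[0,0,0,0.036,-0.1,0,0],[0,0,0,0.036,-0.1,0,0]]'
```

```text
time_s: 64.6
eef_pos: [0.4818, -0.3655, 0.0088]
eef_rot: [0.001, 1.0, 0.0, 0.001]
wrist_force: [-5.2, 2.7, 1.2]
opening: 0.284
grasp_force: 59.2
time_s: 65.4
eef_pos: [0.4818, -0.3655, 0.0088]
eef_rot: [0.001, 1.0, 0.0, 0.001]
wrist_force: [-0.5, 0.8, 6.0]
opening: 0.285
grasp_force: 59.1
time_s: 66.2
eef_pos: [0.4806, -0.3642, 0.2458]
eef_rot: [-0.001, 1.0, 0.0, -0.0]
wrist_force: [-0.1, 0.1, -3.4]
opening: 0.282
grasp_force: 59.1
time_s: 67.0
eef_pos: [0.5507, -0.1701, 0.2725]
eef_rot: [-0.001, 1.0, 0.0, -0.001]
wrist_force: [0.3, -0.1, -3.2]
opening: 0.283
grasp_force: 59.2
```

```bash
python3 -m handwheel '[[0,0,0,0.036,-0.1,0,0],[0,0,0,0.036,-0.1,0,0],[0,0,0,0.036,-0.1,0,0],[0,0,0,0.036,-0.1,0,0],[0,0,0,0.036,-0.1,0,0],[0,0,0,0.036,-0.1,0,0],[0,0,0,0.036,-0.1,0,0],[0,0,0,0.036,-0.09,0,0]]'
python3 -m handwheel '[[0,0,0,0.02,-0.04,0,0],[0,0,0,0,-0.015,0,0],[0,0,0,0,0,0.05,0],[0,0,0,0,0,0.07,0],[0,0,0,0,0,0.07,0],[0,0,0,0,0,0.05,0],[0,0,0,0,0,0.02,0],[0,0,0,0,0,0,0]]'
python3 -m handwheel '[[0,0,0,0,0,0,0],[0,0,0,0,0,0,0],[0,0,0,0,0,0,0],[0,0,0,0,0,0,0],[0,0,0,0,0,0,0],[0,0,0,0,0,0,0],[0,0,0,0,0,0,0],[0,0,0,0,0,0,0]]'
```

```text
time_s: 67.8
eef_pos: [0.6366, 0.0668, 0.2723]
eef_rot: [-0.0, 1.0, 0.0, -0.002]
wrist_force: [1.7, -0.8, -2.3]
opening: 0.28
grasp_force: 59.2
time_s: 68.6
eef_pos: [0.643, 0.0799, 0.1953]
eef_rot: [0.0, 1.0, -0.0, -0.001]
wrist_force: [0.3, 0.3, -2.9]
opening: 0.286
grasp_force: 59.2
time_s: 69.4
eef_pos: [0.6438, 0.0806, 0.1967]
eef_rot: [0.0, 1.0, 0.0, -0.0]
wrist_force: [-0.1, -0.3, -2.7]
opening: 0.282
grasp_force: 59.2
```

```bash
python3 -m handwheel '[[0,0,0,0.003,-0.015,0,0],[0,0,0,0,-0.01,0,0],[0,0,0,0,0,0.02,0],[0,0,0,0,0,0.015,0],[0,0,0,0,0,0.015,0],[0,0,0,0,0,0,0],[0,0,0,0,0,0,0],[0,0,0,0,0,0,0]]'
python3 -m handwheel '[[0,0,0,0,0,0.01,0],[0,0,0,0,0,0.007,0],[0,0,0,0,0,0.005,0],[0,0,0,0,0,0,0],[0,0,0,0,0,0,0],[0,0,0,0,0,0,0],[0,0,0,0,0,0,0],[0,0,0,0,0,0,0]]'
```

```text
time_s: 70.2
eef_pos: [0.6449, 0.088, 0.1819]
eef_rot: [0.0, 1.0, -0.0, 0.0]
wrist_force: [1.4, 0.5, -3.1]
opening: 0.283
grasp_force: 59.2
time_s: 71.0
eef_pos: [0.6449, 0.0881, 0.1768]
eef_rot: [0.0, 1.0, 0.0, 0.0]
wrist_force: [-4.6, 0.6, 5.3]
opening: 0.282
grasp_force: 60.3
```

Home height reached with contact. Releasing, rising, backing away and checking with the cameras.

```bash
python3 -m handwheel '[[0,0,0,0,0,0,0.6],[0,0,0,0,0,0,0.6],[0,0,0,0,0,0,0.6],[0,0,0,0,0,-0.04,0.6],[0,0,0,0,0,-0.08,0.6],[0,0,0,0,0,-0.1,0.6],[0,0,0,0,0,-0.1,0.6],[0,0,0,0,0,-0.1,0.6]]'
python3 -m handwheel '[[0,0,0,-0.08,0,-0.06,0.6],[0,0,0,-0.1,0,-0.06,0.6],[0,0,0,-0.12,0.03,-0.06,0.6],[0,0,0,-0.12,0.05,-0.06,0.6],[0,0,0,-0.12,0.05,0,0.6],[0,0,0,-0.1,0.05,0,0.6],[0,0,0,0,0,0,0.6],[0,0,0,0,0,0,0.6]]'
python3 -c "
from h import *
s=ctrl.camera('scene');d=ctrl.camera('side')
cv2.imwrite('pics/s12.png',s);cv2.imwrite('pics/d12.png',d)
cv2.imwrite('pics/v12.png',np.hstack([cv2.resize(s[180:420,200:520],(400,300)),cv2.resize(d[140:440,70:470],(400,300))]))"
```

```text
time_s: 71.8
eef_pos: [0.6447, 0.0881, 0.3033]
eef_rot: [0.0, 1.0, 0.0, 0.0]
wrist_force: [0.5, 1.1, 0.3]
opening: 0.599
grasp_force: 0.0
time_s: 72.6
eef_pos: [0.4528, 0.034, 0.3745]
eef_rot: [0.0, 1.0, -0.0, 0.001]
wrist_force: [0.7, 0.0, 0.0]
opening: 0.6
grasp_force: 0.0
```

View pics/v12.png

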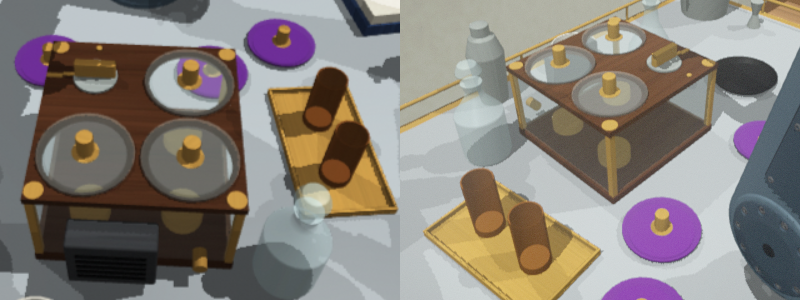

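The final picture shows the hatches all covered and lids flat, with the pointer at the exhaust bar (left of the dial at (95,70)). Both tumblers stand on the tray at (325,100) and (345,155), the dish is empty, and the decanters are in place. Handing in.

```bash
python3 -c "
from h import *
S=ctrl.camera_model('scene');print(proj(S,[[.42,.347,.005],[.42,.347,.125],[.541,.36,.005],[.541,.36,.125]]).round())
print(ctrl.hand_in())"
```

```text
[[453. 276.]
 [466. 242.]
 [468. 320.]
 [483. 287.]]
the job is handed in; nothing more can be done
None
```

I handed the job in after about 73 s of robot time; the hand-in gave no verdict. The vent was set to exhaust first, then tumblers 1 and 2 were stood upright on the tray (hatch 3 was empty) and lids 1 and 2 put back home.

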